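# Hang the washed brackets to dry

## Task

Get the washed brackets drying: first clear the white bottle and the amber jar off the grey draining mat and stand them on the blue mat, and take the lid off the steel pan. Then hang every bracket from the pan on the drying rack, one to a peg, each by whichever of its holes lets it hang level. When all are up, put the lid back on the empty pan, fully seated, and leave everything else on the bench where it is.

Things in the scene. Friction and masses are not known exactly. Their poses are not given: they have to be found in the camera images.
- bracket1_mid (a point): Smaller bracket: centre of its arm, mid hole. Sizes in mm. Upright plate 8 thick, x its normal, z up. Arm 104 (y) x 32 (z); holes 16 across, mid-height, at y = -37, -13, 11. Below the arm a leg 26 wide centred at y = -24: 45 of the same plate, then a dark steel foot 26 x 22 high, 14 thick. Aluminium, steel 2.9 times as dense; about 0.147 kg. None if absent.
- bracket2_mid (a point): Smaller bracket: centre of its arm, mid hole. Sizes in mm. Upright plate 8 thick, x its normal, z up. Arm 104 (y) x 32 (z); holes 16 across, mid-height, at y = -11, 13, 37. Below the arm a leg 26 wide centred at y = 24: 45 of the same plate, then a dark steel foot 26 x 22 high, 14 thick. Aluminium, steel 2.9 times as dense; about 0.147 kg. None if absent.
- bracket3_mid (a point): Larger bracket: centre of its arm, mid hole. Sizes in mm. Upright plate 8 thick, x its normal, z up. Arm 104 (y) x 32 (z); holes 16 across, mid-height, at y = -13, 11, 35. Below the arm a leg 34 wide centred at y = -17.6: 52 of the same plate, then a dark steel foot 34 x 26 high, 14 thick. Aluminium, steel 2.9 times as dense; about 0.194 kg. None if absent.
- bracket4_mid (a point): Larger bracket: centre of its arm, mid hole. Sizes in mm. Upright plate 8 thick, x its normal, z up. Arm 104 (y) x 32 (z); holes 16 across, mid-height, at y = -35, -11, 13. Below the arm a leg 34 wide centred at y = 17.6: 52 of the same plate, then a dark steel foot 34 x 26 high, 14 thick. Aluminium, steel 2.9 times as dense; about 0.194 kg. None if absent.
- peg1 (a point): Centre of the free end of a round steel peg, 8 mm thick, of the drying rack (the rack's +y end). x points along the peg into the rack, z up. The peg runs 81 along x to the crossbar, falling 11.4 evenly. Pegs are 140 apart in y. A plate hung 25 to 45 in from the free end leaves room for a finger behind it; the crossbar's top is 4 above this point.
- peg2 (a point): Centre of the free end of a round steel peg, 8 mm thick, of the drying rack (middle). x points along the peg into the rack, z up. The peg runs 81 along x to the crossbar, falling 11.4 evenly. Pegs are 140 apart in y. A plate hung 25 to 45 in from the free end leaves room for a finger behind it; the crossbar's top is 4 above this point.
- peg3 (a point): Centre of the free end of a round steel peg, 8 mm thick, of the drying rack (the rack's -y end). x points along the peg into the rack, z up. The peg runs 81 along x to the crossbar, falling 11.4 evenly. Pegs are 140 apart in y. A plate hung 25 to 45 in from the free end leaves room for a finger behind it; the crossbar's top is 4 above this point.
- lid_plate (a point): Lid of the pan, on it at the start: centre of the underside of its flat steel plate, 265 (x) x 162 (y) x 4 mm. A skirt 9 deep, 230 x 126 outside, fits down inside the pan's mouth. About 0.4 kg. With the lid lying on the bench this point is 9 above the surface.
- lid_handle (a point): Middle of the lid's black bar handle: a round bar 12 mm thick, 100 long along the lid's y, its centre 42 above the underside of the lid plate.
- pan_rim (a point): Fixed steel pan: centre of its mouth at rim height, 152 mm above the bench. Rim 265 (x) x 162 (y), mouth 240 x 137. The brackets hang in slots at x = -75 to 75, 50 apart, plates across the pan (same axes), by the arm ends on white rails at y = 44 to 57 either side; arm tops are 6 below the rim. The bench between pan and draining mat is clear: over 180 wide.
- bottle_mid (a point): White straight-sided bottle with blue cap, 62 mm in diameter, 105 tall, about 0.25 kg, nearly empty so its weight is low; this point is on its axis half-way up.
- jar_mid (a point): Amber straight-sided jar with black cap, 66 mm in diameter, 90 tall, about 0.25 kg, nearly empty so its weight is low; this point is on its axis half-way up.
- mat_top (a point): Blue cloth bench mat, fixed, 100 (x) x 220 (y) x 2 mm: centre of its top.
- rack: Drying rack, fixed: a grey draining mat 210 (x) x 390 (y) x 3 mm whose centre lies 25 towards -x from this origin (at bench height), and behind it two posts with a white crossbar that carries three pegs pointing to -x. The bottle and the jar stand on the front of this mat at the start.
- flask: Bystander, leave it alone: conical glass flask, 84 mm across, 140 tall (origin at its underside).
- dishes: Bystander, leave it alone: stack of round glass dishes, 90 mm across, 44 tall (origin at its underside).

How it is judged:
On the way, in this order (a step that is already met when the one before it is completed fails the run):
1. the bottle and the jar stand on the blue mat and the lid is off the pan (x of bottle_mid in the frame of mat_top between -0.05 and 0.05 m and y of bottle_mid in the frame of mat_top between -0.11 and 0.11 m and z of bottle_mid in the frame of mat_top below 0.0585 m and angle between each of bottle_mid, jar_mid's own z axis and vertical below 0.1 rad and x of jar_mid in the frame of mat_top between -0.05 and 0.05 m and y of jar_mid in the frame of mat_top between -0.11 and 0.11 m and z of jar_mid in the frame of mat_top below 0.051 m and (horizontal distance between lid_plate and pan_rim above 0.12 m or z of lid_plate in the frame of pan_rim above 0.08 m)), for 0.2 s.
2. every bracket present hangs level on a peg of its own (((x of bracket1_mid in the frame of peg1 between 0.004 and 0.076 m and y of peg1 in the frame of bracket1_mid between -0.028 and 0.002 m and z of bracket1_mid in the frame of peg1 between -0.028 and 0.006 m) or (x of bracket1_mid in the frame of peg2 between 0.004 and 0.076 m and y of peg2 in the frame of bracket1_mid between -0.028 and 0.002 m and z of bracket1_mid in the frame of peg2 between -0.028 and 0.006 m) or (x of bracket1_mid in the frame of peg3 between 0.004 and 0.076 m and y of peg3 in the frame of bracket1_mid between -0.028 and 0.002 m and z of bracket1_mid in the frame of peg3 between -0.028 and 0.006 m)) and angle between each of bracket1_mid, bracket2_mid, bracket3_mid, bracket4_mid's own z axis and vertical below 0.175 rad and ((x of bracket2_mid in the frame of peg1 between 0.004 and 0.076 m and y of peg1 in the frame of bracket2_mid between -0.002 and 0.028 m and z of bracket2_mid in the frame of peg1 between -0.028 and 0.006 m) or (x of bracket2_mid in the frame of peg2 between 0.004 and 0.076 m and y of peg2 in the frame of bracket2_mid between -0.002 and 0.028 m and z of bracket2_mid in the frame of peg2 between -0.028 and 0.006 m) or (x of bracket2_mid in the frame of peg3 between 0.004 and 0.076 m and y of peg3 in the frame of bracket2_mid between -0.002 and 0.028 m and z of bracket2_mid in the frame of peg3 between -0.028 and 0.006 m)) and ((x of bracket3_mid in the frame of peg1 between 0.004 and 0.076 m and y of peg1 in the frame of bracket3_mid between -0.028 and 0.002 m and z of bracket3_mid in the frame of peg1 between -0.028 and 0.006 m) or (x of bracket3_mid in the frame of peg2 between 0.004 and 0.076 m and y of peg2 in the frame of bracket3_mid between -0.028 and 0.002 m and z of bracket3_mid in the frame of peg2 between -0.028 and 0.006 m) or (x of bracket3_mid in the frame of peg3 between 0.004 and 0.076 m and y of peg3 in the frame of bracket3_mid between -0.028 and 0.002 m and z of bracket3_mid in the frame of peg3 between -0.028 and 0.006 m)) and ((x of bracket4_mid in the frame of peg1 between 0.004 and 0.076 m and y of peg1 in the frame of bracket4_mid between -0.002 and 0.028 m and z of bracket4_mid in the frame of peg1 between -0.028 and 0.006 m) or (x of bracket4_mid in the frame of peg2 between 0.004 and 0.076 m and y of peg2 in the frame of bracket4_mid between -0.002 and 0.028 m and z of bracket4_mid in the frame of peg2 between -0.028 and 0.006 m) or (x of bracket4_mid in the frame of peg3 between 0.004 and 0.076 m and y of peg3 in the frame of bracket4_mid between -0.002 and 0.028 m and z of bracket4_mid in the frame of peg3 between -0.028 and 0.006 m)) and horizontal distance between bracket1_mid and bracket2_mid above 0.08 m and horizontal distance between each of bracket1_mid, bracket2_mid and bracket3_mid above 0.08 m and horizontal distance between each of bracket1_mid, bracket2_mid, bracket3_mid and bracket4_mid above 0.08 m), for 0.5 s.
At the end, for the whole second after the job is handed in: Every bracket present hangs on a peg of its own by the hole that leaves it level (within 10 degrees); the bottle and the jar stand upright with their middles over the blue mat; the lid lies on the pan, centred within 10 mm, down on the rim within 3 mm and level within 1.7 degrees (all of step 2 and x of bottle_mid in the frame of mat_top between -0.05 and 0.05 m and y of bottle_mid in the frame of mat_top between -0.11 and 0.11 m and z of bottle_mid in the frame of mat_top below 0.0585 m and angle between each of bottle_mid, jar_mid's own z axis and vertical below 0.1 rad and x of jar_mid in the frame of mat_top between -0.05 and 0.05 m and y of jar_mid in the frame of mat_top between -0.11 and 0.11 m and z of jar_mid in the frame of mat_top below 0.051 m and horizontal distance between lid_plate and pan_rim below 0.01 m and z of lid_plate in the frame of pan_rim between -0.003 and 0.003 m and angle between lid_plate's own z axis and vertical below 0.03 rad and angle between the x axis of lid_plate and the x axis of pan_rim, either way round below 0.1 rad); the robot touches nothing.
It fails at once if a bystander on the bench is pushed more than 4 cm (distance of any of flask, dishes from where it was at the start of the episode above 0.04 m).
Of bracket1, bracket2, bracket3, bracket4 only 2 to 3 are there at a start; the rules pass over those that are not, and their reading is None.
At some moment in a run one of bottle, jar may be knocked a few centimetres aside while the robot is not near it.
It also fails if it takes over 210 s, if anything falls off the work surface, if the arm or the gripper's body presses on something with over 40 N, if the wrist force passes 120 N, or if a joint passes its speed limit or range.

## Robot

A 7-joint arm with a two-finger parallel gripper is mounted at the origin on the work surface. World frame = base frame: x ahead of the robot, y to its left, z up, the work surface at z = 0. Lengths are in m, angles in rad, forces in N, time in s.
With the tool pointing down it reaches from about 0.35 to 0.9 m from the base axis. Payload 7.2 kg.
Tool frame: the origin (TCP) lies where the fingers leave the gripper's body, on its centre line; the fingertips stand 73 mm ahead of it and the grasp point (between the pads) lies 54 mm ahead of it; z points along the fingers, y is the line along which they close (so a half turn about z gives the same grasp; the last joint's range is limited). The gripper opens to 85 mm and grips with 20 to 120 N. Pads are 22 mm wide; open, the fingers measure 114 mm over their backs; the gripper's body (76 mm by 85 mm) begins 54 mm behind the grasp point. The pads swing forward as they close: fully open they stand 13 mm farther back than shut.
Start: joints at [-1.251, 0.411, -0.013, 1.596, 0.006, 1.134, -0.082], TCP at [0.236, 0.579, 0.304] pointing down, gripper open.
Joint ranges: [-2.95, 2.95], [-0.29, 1.99], [-1.47, 1.44], [0.14, 2.54], [-1.03, 4.17], [0.13, 1.85], [-2.86, 2.86]. Speed limits (rad/s): [2.39, 2.39, 3.01, 3.01, 3.14, 3.14, 3.14].

## Interface

Orientations are given as a rotation vector (axis times angle).
In Python, from bench import bot, viewer, order gives the robot as it stands. The module is installed in compiled form; this text tells all that it offers.
- The arm moves only by the shell command python3 -m crank 'ROWS' [FORCE]. ROWS is JSON, a list of rows, each an object of numbers: "gripper": the finger opening in cm, from 0 to 8.54; "dx", "dy", "dz": the shift along the world's x, y, z in cm; "yaw": the turn about the world's z in rad. In form: [{"gripper": .., "dx": .., "dy": .., "dz": .., "yaw": ..}, ...]. A call has 1 to 5 rows; each row is the pose to reach, as a shift and turn from the pose commanded when the call began; what a row does not reach only later rows make up. A row lasts 1/12 s, in which the tool goes at most 41.7 mm and 7.16 degrees, less where a joint would pass 70% of its speed; a pose out of reach is approached as far as the arm can. A call with a gripper value outside its range is refused whole. The fingers move at their own pace and stop on an object; FORCE is the grip in N (left out, the last holds). Time passes only in rows, so rows that repeat a pose let the fingers close. It gives the time, the measured TCP pose, the force, the opening and the grip force at its end, in the units of the state.
- bot.read_state(): the state, without advancing time (a new reading comes with each control period).
- viewer.read_camera(name): name is "scene" or "top" or "wrist"; returns (picture, depth): 480x640x3 uint8, red, green, blue; 480x640 float32, m along the optical axis (not along the pixel's ray), 0 where there is no reading.
- viewer.camera_params(name): a dict with "fovy" (degrees; the focal length in pixels is half the picture's height over the tangent of half this angle, whatever the lens; pixels are square), "cx", "cy" (the principal point, pixels), "dist_coeffs" ([k1, k2, p1, p2, k3] as OpenCV has them; the pictures are not rectified), "position" and "orientation" of the camera in the world; the wrist camera has in their place "hand_eye" (4x4, takes a point from camera to tool coordinates, whose origin is the TCP and whose axes are the flange's). Camera axes: x right, y down, z forward; pixel columns grow to the right and rows downward; lengths in m; the calibration is good to about 2 mm. A picture is of the moment at which its call begins: read the wrist's pose just before it. camera_params takes no time and is no camera call.
- order.job_done(): hands the job in; it is judged then, once.
The state is a dict: "t": time; "qpos": joint angles; "joint_velocities": joint speeds; "joint_torque": joint torques, N m; "tcp_pos": TCP position; "orientation": TCP orientation; "ft_force": force on the tool from outside, world axes, zero at the start; "wrist_torque": the same for the moment, N m; "gripper_width": finger opening in m; "gripper_force": force on a finger pad.
Only numpy, scipy, OpenCV 4.12 (cv2) and the standard library are available. Lean on these libraries where they do the work, as an engineer would, in place of code of your own. Each camera call takes 0.05 s, during which the arm holds its last target. There are 200 camera calls.

## Working session

There is one attempt and no reset: what is moved stays moved. The work goes in short steps, Python scripts to look and compute and a shell command to move; the robot and the scene stay as the last step left them, time stands still between calls to the robot, and variables do not carry over. Pictures are saved under pics/ and viewed, at most 14 in all, crops included, and the job is handed in when it is done.

```bash
mkdir -p pics; cat > h.py <<'E'
import numpy as np, cv2
from scipy.spatial.transform import Rotation as R
from bench import bot, viewer
def shot(name):
    s=bot.read_state(); im,d=viewer.read_camera(name); p=viewer.camera_params(name)
    f=240/np.tan(np.radians(p['fovy'])/2)
    K=np.array([[f,0,p['cx']],[0,f,p['cy']],[0,0,1]]); D=np.array(p['dist_coeffs'],float)
    if 'hand_eye' in p:
        T=np.eye(4);T[:3,:3]=R.from_rotvec(s['orientation']).as_matrix();T[:3,3]=s['tcp_pos'];T=T@np.array(p['hand_eye'])
    else:
        o=np.array(p['orientation'],float);T=np.eye(4);T[:3,:3]=R.from_rotvec(o).as_matrix() if o.size==3 else o.reshape(3,3);T[:3,3]=p['position']
    v,u=np.mgrid[0:480,0:640]
    n=cv2.undistortPoints(np.stack([u,v],-1).reshape(-1,1,2).astype(float),K,D).reshape(480,640,2)
    P=np.dstack([n,np.ones((480,640))])*d[...,None]
    W=P@T[:3,:3].T+T[:3,3]; W[d==0]=np.nan
    return im,d,W,T,K,D
def proj(p,T,K,D):
    Ti=np.linalg.inv(T); return cv2.projectPoints(np.array(p,float).reshape(-1,1,3),cv2.Rodrigues(Ti[:3,:3])[0],Ti[:3,3],K,D)[0].reshape(-1,2)
def save(n,im): cv2.imwrite('pics/'+n+'.png',im[...,::-1])
E
python3 - <<'E'
from h import *
s=bot.read_state(); print({k:np.round(v,3) for k,v in s.items()})
for n in('scene','top'):
    print(n,viewer.camera_params(n)['position'],viewer.camera_params(n)['orientation'])
    im,d,W,T,K,D=shot(n); save(n+'0',im); np.savez(n+'0.npz',im=im,W=W,T=T,K=K,D=D)
print(viewer.camera_params('wrist'))
E
```

```text
{'t': np.float64(0.0), 'qpos': array([-1.251,  0.412, -0.013,  1.597,  0.006,  1.134, -0.082]), 'joint_velocities': array([ 0.001,  0.   , -0.   , -0.001, -0.001, -0.   , -0.001]), 'joint_torque': array([ 1.0000e-03, -6.0062e+01,  6.8300e-01, -2.9940e+01,  1.4000e-02,
        1.1000e-02,  0.0000e+00]), 'tcp_pos': array([0.236, 0.578, 0.303]), 'orientation': array([-6.050e-01, -3.083e+00,  3.000e-03]), 'ft_force': array([ 0.111,  0.037, -0.281]), 'wrist_torque': array([-0.013, -0.024,  0.017]), 'gripper_force': np.float64(0.0), 'gripper_width': np.float64(0.085)}
scene [1.8533389  0.51668903 1.05705879] [-1.22166007 -2.06389966  1.1229438 ]
top [ 0.48241263 -0.1725076   1.43323488] [-2.20008712  2.16029456 -0.04480486]
{'fovy': 60.95809294742429, 'cx': 325.6806638087871, 'cy': 241.98176375233965, 'dist_coeffs': array([-0.09228143,  0.        ,  0.        ,  0.        ,  0.        ]), 'hand_eye': array([[ 5.53867446e-04, -9.62991705e-01, -2.69530462e-01,
         6.85536145e-02],
       [ 9.99999835e-01,  5.74742147e-04,  1.46712315e-06,
        -3.21517482e-04],
       [ 1.53497689e-04, -2.69530418e-01,  9.62991864e-01,
        -7.14494087e-02],
       [ 0.00000000e+00,  0.00000000e+00,  0.00000000e+00,
         1.00000000e+00]])}
```

View pics/scene0.png

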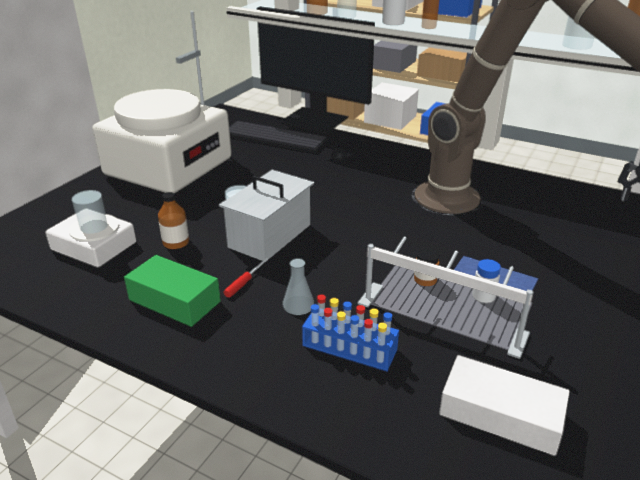

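View pics/top0.png

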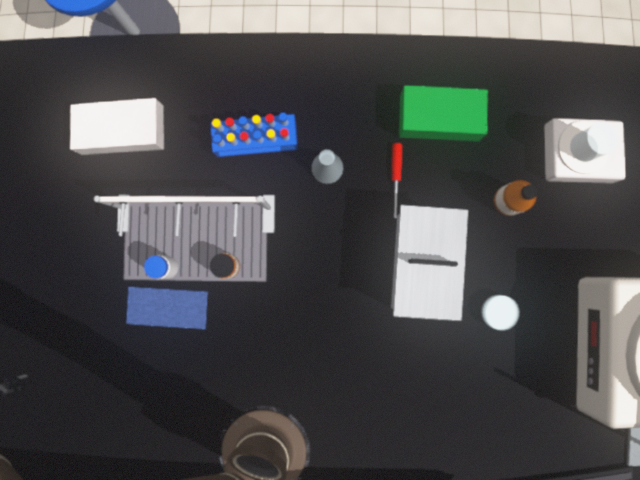

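The scene view shows the pan (265,215), rack (450,290), flask (298,290), bottle and jar on the draining mat. The top view shows the lid at about (431,263) with its handle from (410,261) to (456,264). The bottle is at (157,267), the jar at (223,265), the blue mat at (167,308), and the peg tips are at rows near 235 (cols 122, 178, 236).

```bash
python3 - <<'E'
from h import *
z=np.load('top0.npz'); W=z['W'];im=z['im'].astype(int);T,K,D=z['T'],z['K'],z['D']
v,u=np.mgrid[0:480,0:640]
def box(a,b,c,d): return (u>=a)&(u<b)&(v>=c)&(v<d)
def rect(n,m):
    P=W[m&np.isfinite(W[...,2])]
    r=cv2.minAreaRect(P[:,:2].astype(np.float32)*1000); print(n,len(P),'med',np.median(P,0).round(4),'rect',np.round(r[0],1),np.round(r[1],1),round(r[2],1))
Z=W[...,2]
rect('lid',box(380,480,195,330)&(abs(Z-.157)<.012))
rect('handle',box(395,470,250,275)&(Z>.18))
rect('mat',box(110,225,280,340)&(im[...,2]>im[...,0]+25))
rect('bottle',box(135,190,245,285)&(Z>.09))
rect('bcap',box(135,190,245,285)&(im[...,2]>im[...,0]+60))
rect('jar',box(200,250,245,285)&(Z>.07))
rect('rackmat',box(115,275,190,290)&(abs(Z)<.02)&(im.sum(2)>150))
rect('bar',box(90,290,185,215)&(Z>.12))
rect('flask',box(300,350,140,190)&(Z>.03))
rect('dish?',box(475,525,290,335)&(Z>.02))
for n,(c0,c1) in {'p1':(105,135),'p2':(165,192),'p3':(222,250)}.items():
    m=box(c0,c1,200,250)&(Z>.08); P=W[m]
    print(n,m.sum(), P[np.argsort(P[:,0])][:8].round(3).tolist() if m.any() else '')
z2=np.load('scene0.npz');W2=z2['W'];im2=z2['im'].astype(int)
for n,(a,b,c,d) in {'p1':(495,520,255,300),'p2':(435,462,240,275),'p3':(385,415,230,262)}.items():
    m=box(a,b,c,d)&(W2[...,2]>.08); P=W2[m]
    print(n,m.sum(),P[np.argsort(P[:,0])][:6].round(3).tolist() if m.any() else '')
m=box(350,535,240,305)&(W2[...,2]>.1);P=W2[m]; print('bar scene',P.min(0),P.max(0),np.median(P,0))
E
python3 - <<'E'
import cv2
a=cv2.imread('pics/top0.png')[185:340,80:290];b=cv2.imread('pics/scene0.png')[220:360,350:540]
cv2.imwrite('pics/c1.png',cv2.hconcat([cv2.resize(a,(400,300),interpolation=2),cv2.resize(b,(400,300),interpolation=2)]))
E
```

```text
lid 7254 med [ 0.5082 -0.4058  0.1553] rect [ 511.3 -407.2] [164.3 267.1] 86.9
handle 251 med [ 0.5106 -0.4057  0.1976] rect [ 510.6 -405.9] [108.4  12.1] 86.7
mat 3148 med [0.3791 0.2721 0.0018] rect [378.7 274.6] [228.  106.1] 88.2
bottle 421 med [0.4877 0.2702 0.1073] rect [488.5 272.1] [53.  54.6] 1.2
bcap 435 med [0.4877 0.2726 0.1072] rect [489.2 292.4] [62.4 95.1] 1.1
jar 500 med [0.4955 0.1044 0.0924] rect [495.8 106.2] [61.1 62. ] 61.1
rackmat 12267 med [0.5721 0.2005 0.0027] rect [567.1 207.8] [273.6 447. ] 1.5
bar 1219 med [0.6491 0.1978 0.1736] rect [636.7 201.7] [ 43.6 413.4] 0.8
flask 617 med [ 0.7532 -0.1544  0.0777] rect [ 757.9 -153.6] [62.9 71.7] 8.9
dish? 972 med [ 0.3873 -0.6116  0.0426] rect [ 385.9 -614.2] [88.7 87.7] 20.1
p1 249 [[0.562, 0.34, 0.174], [0.562, 0.345, 0.17], [0.562, 0.339, 0.17], [0.564, 0.342, 0.176], [0.564, 0.338, 0.175], [0.564, 0.341, 0.172], [0.565, 0.338, 0.169], [0.566, 0.335, 0.18]]
p2 165 [[0.562, 0.202, 0.171], [0.564, 0.201, 0.176], [0.564, 0.199, 0.173], [0.566, 0.201, 0.177], [0.567, 0.198, 0.176], [0.569, 0.202, 0.174], [0.569, 0.199, 0.173], [0.571, 0.201, 0.176]]
p3 197 [[0.564, 0.064, 0.175], [0.564, 0.061, 0.175], [0.564, 0.059, 0.173], [0.566, 0.062, 0.183], [0.567, 0.061, 0.176], [0.567, 0.06, 0.17], [0.569, 0.064, 0.172], [0.569, 0.062, 0.173]]
p1 469 [[0.461, 0.285, 0.106], [0.462, 0.294, 0.103], [0.467, 0.283, 0.109], [0.467, 0.284, 0.106], [0.468, 0.283, 0.113], [0.469, 0.287, 0.108]]
p2 275 [[0.465, 0.117, 0.092], [0.471, 0.119, 0.093], [0.473, 0.126, 0.093], [0.474, 0.12, 0.091], [0.474, 0.123, 0.092], [0.475, 0.129, 0.091]]
p3 278 [[0.565, 0.062, 0.175], [0.566, 0.059, 0.172], [0.567, 0.057, 0.171], [0.567, 0.06, 0.176], [0.57, 0.056, 0.17], [0.572, 0.064, 0.176]]
bar scene [ 0.4557884  -0.00636577  0.100216  ] [0.81991328 0.40713638 0.1849234 ] [0.65380429 0.23436702 0.1636336 ]
```

View pics/c1.png

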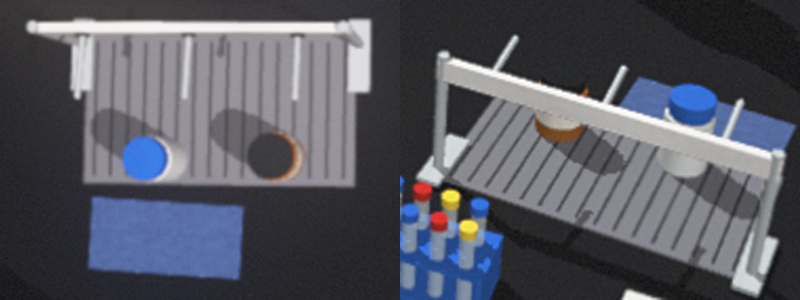

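The crop shows three separate pegs with tips at x≈0.562 and y≈0.341, 0.201 and 0.062. These fit the 140 mm spacing, and the lid, handle and mat sizes match the given ones. Moving to the bottle first.

```bash
python3 -m crank '[{"gripper":8.5,"dx":12.6,"dy":-15.4,"dz":0,"yaw":0.39},{"gripper":8.5,"dx":12.6,"dy":-15.4,"dz":0,"yaw":0.39},{"gripper":8.5,"dx":12.6,"dy":-15.4,"dz":0,"yaw":0.39},{"gripper":8.5,"dx":12.6,"dy":-15.4,"dz":0,"yaw":0.39},{"gripper":8.5,"dx":12.6,"dy":-15.4,"dz":0,"yaw":0.39}]' 60
python3 -m crank '[{"gripper":8.5,"dx":12.6,"dy":-15.3},{"gripper":8.5,"dx":12.6,"dy":-15.3},{"gripper":8.5,"dx":12.6,"dy":-15.3},{"gripper":8.5,"dx":12.6,"dy":-15.3},{"gripper":8.5,"dx":12.6,"dy":-15.3}]'
python3 - <<'E'
from h import *
s=bot.read_state();print(s['tcp_pos'],s['orientation'])
im,d,W,T,K,D=shot('wrist');save('w1',im)
Z=W[...,2];m=(Z>.09)&(Z<.12)&(abs(W[...,0]-.488)<.06)&(abs(W[...,1]-.27)<.06)
P=W[m];r=cv2.minEnclosingCircle(P[:,:2].astype(np.float32));print(m.sum(),r,np.median(P,0))
m=(Z>.08)&(Z<.1)&(abs(W[...,0]-.495)<.06)&(abs(W[...,1]-.105)<.06)
if m.any():print(m.sum(),cv2.minEnclosingCircle(W[m][:,:2].astype(np.float32)))
E
```

```text
t: 0.52
tcp_pos: [0.3643, 0.4215, 0.3036]
orientation: [-0.003, 3.141, -0.002]
ft_force: [0.5, 0.0, 0.1]
gripper_width: 0.0852
gripper_force: 0.0
[0.36428985 0.42151249 0.30356824] [-3.24201642e-03  3.14142004e+00 -2.04694225e-03]
300 ((0.4624432921409607, 0.2622002065181732), 0.012317306362092495) [0.45980737 0.26494896 0.10453282]
252 ((0.49760016798973083, 0.13012933731079102), 0.01927821710705757)invalid input at $[0]: expected keys gripper, dx, dy, dz, yaw
```

```bash
python3 -m crank '[{"gripper":8.5,"dx":12.4,"dy":-15.1,"dz":0,"yaw":0},{"gripper":8.5,"dx":12.4,"dy":-15.1,"dz":0,"yaw":0},{"gripper":8.5,"dx":12.4,"dy":-15.1,"dz":0,"yaw":0},{"gripper":8.5,"dx":12.4,"dy":-15.1,"dz":0,"yaw":0},{"gripper":8.5,"dx":12.4,"dy":-15.1,"dz":0,"yaw":0}]' 60
python3 - <<'E'
from h import *
s=bot.read_state();print(s['tcp_pos'],s['orientation'])
im,d,W,T,K,D=shot('wrist');save('w1',im)
Z=W[...,2];m=(Z>.09)&(Z<.12)&(abs(W[...,0]-.488)<.06)&(abs(W[...,1]-.27)<.06)
P=W[m];r=cv2.minEnclosingCircle(P[:,:2].astype(np.float32));print(m.sum(),r,np.median(P,0))
E
```

```text
t: 0.98
tcp_pos: [0.4884, 0.2699, 0.3038]
orientation: [0.002, 3.141, -0.002]
ft_force: [-0.8, -0.0, -1.4]
gripper_width: 0.0852
gripper_force: 0.0
[0.48844693 0.26987681 0.30378021] [ 1.68752005e-03  3.14104656e+00 -2.18872278e-03]
5500 ((0.48645123839378357, 0.27228933572769165), 0.02879084274172783) [0.48408873 0.27226286 0.10924728]
```

View pics/w1.png

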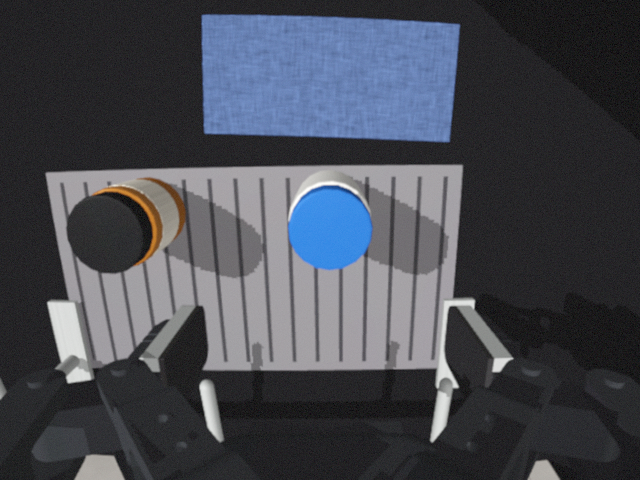

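The wrist view shows the bottle cap at (330,228), the jar at (110,230) and peg tips at (207,385) and (443,385). The bottle is centred between the fingers to within 2 mm. Descending, gripping and carrying it to the mat.

```bash
python3 -m crank '[{"gripper":8.5,"dx":-0.1,"dy":0.2,"dz":-4,"yaw":0},{"gripper":8.5,"dx":-0.1,"dy":0.2,"dz":-8,"yaw":0},{"gripper":8.5,"dx":-0.1,"dy":0.2,"dz":-12,"yaw":0},{"gripper":8.5,"dx":-0.1,"dy":0.2,"dz":-16,"yaw":0},{"gripper":8.5,"dx":-0.1,"dy":0.2,"dz":-17.8,"yaw":0}]'
python3 -m crank '[{"gripper":5,"dx":0,"dy":0,"dz":0,"yaw":0},{"gripper":5,"dx":0,"dy":0,"dz":0,"yaw":0},{"gripper":5,"dx":0,"dy":0,"dz":0,"yaw":0},{"gripper":5,"dx":0,"dy":0,"dz":0,"yaw":0},{"gripper":5,"dx":0,"dy":0,"dz":0,"yaw":0}]' 40
python3 -m crank '[{"gripper":5,"dx":0,"dy":0,"dz":2,"yaw":0},{"gripper":5,"dx":-2.5,"dy":1,"dz":3,"yaw":0},{"gripper":5,"dx":-6,"dy":3,"dz":3,"yaw":0},{"gripper":5,"dx":-9,"dy":4.5,"dz":3,"yaw":0},{"gripper":5,"dx":-11,"dy":5.5,"dz":3,"yaw":0}]'
```

```text
t: 1.45
tcp_pos: [0.4828, 0.2748, 0.121]
orientation: [0.004, -3.136, 0.005]
ft_force: [-0.4, -0.4, 0.0]
gripper_width: 0.0846
gripper_force: 0.0
t: 1.87
tcp_pos: [0.486, 0.2762, 0.1275]
orientation: [-0.004, 3.139, 0.003]
ft_force: [0.4, -0.2, -2.5]
gripper_width: 0.0616
gripper_force: 39.6
t: 2.28
tcp_pos: [0.3726, 0.3325, 0.1572]
orientation: [-0.007, 3.141, 0.004]
ft_force: [0.3, 0.0, -2.3]
gripper_width: 0.0615
gripper_force: 39.8
```

```bash
python3 -m crank '[{"gripper":5,"dx":0.3,"dy":0,"dz":-1.5,"yaw":0},{"gripper":5,"dx":0.3,"dy":0,"dz":-2.6,"yaw":0},{"gripper":5,"dx":0.3,"dy":0,"dz":-3,"yaw":0},{"gripper":5,"dx":0.3,"dy":0,"dz":-3,"yaw":0},{"gripper":5,"dx":0.3,"dy":0,"dz":-3,"yaw":0}]'
python3 -m crank '[{"gripper":8.5,"dx":0,"dy":0,"dz":0,"yaw":0},{"gripper":8.5,"dx":0,"dy":0,"dz":0,"yaw":0},{"gripper":8.5,"dx":0,"dy":0,"dz":0,"yaw":0},{"gripper":8.5,"dx":0,"dy":0,"dz":0,"yaw":0},{"gripper":8.5,"dx":0,"dy":0,"dz":0,"yaw":0}]'
python3 -m crank '[{"gripper":8.5,"dx":0,"dy":0,"dz":3,"yaw":0},{"gripper":8.5,"dx":0,"dy":0,"dz":7,"yaw":0},{"gripper":8.5,"dx":0,"dy":0,"dz":11,"yaw":0},{"gripper":8.5,"dx":3,"dy":-3,"dz":13,"yaw":0},{"gripper":8.5,"dx":6,"dy":-6,"dz":13,"yaw":0}]'
python3 -m crank '[{"gripper":8.5,"dx":3,"dy":-4,"dz":0,"yaw":0},{"gripper":8.5,"dx":6.5,"dy":-8,"dz":0,"yaw":0},{"gripper":8.5,"dx":6.5,"dy":-12,"dz":0,"yaw":0},{"gripper":8.5,"dx":6.5,"dy":-16.5,"dz":0,"yaw":0},{"gripper":8.5,"dx":6.5,"dy":-16.5,"dz":0,"yaw":0}]'
python3 - <<'E'
from h import *
s=bot.read_state();print(s['tcp_pos'],s['orientation'])
im,d,W,T,K,D=shot('wrist');save('w2',im)
Z=W[...,2]
for n,c,lo,hi in (('jar',(.4955,.105),.08,.1),('bot',(.375,.33),.09,.12)):
    m=(Z>lo)&(Z<hi)&(abs(W[...,0]-c[0])<.08)&(abs(W[...,1]-c[1])<.08)
    P=W[m]
    if len(P): print(n,m.sum(),cv2.minEnclosingCircle(P[:,:2].astype(np.float32)),np.median(P,0))
E
```

```text
t: 2.7
tcp_pos: [0.3791, 0.33, 0.1259]
orientation: [-0.001, 3.142, -0.001]
ft_force: [0.8, 0.6, -2.3]
gripper_width: 0.0614
gripper_force: 39.6
t: 3.12
tcp_pos: [0.3785, 0.3306, 0.1262]
orientation: [-0.003, 3.141, 0.001]
ft_force: [-0.7, -1.2, -0.8]
gripper_width: 0.0853
gripper_force: 0.0
t: 3.53
tcp_pos: [0.435, 0.2774, 0.2606]
orientation: [-0.014, 3.136, 0.01]
ft_force: [1.6, 0.7, -0.1]
gripper_width: 0.085
gripper_force: 0.0
t: 3.95
tcp_pos: [0.5, 0.1033, 0.2557]
orientation: [0.006, 3.141, -0.004]
ft_force: [-0.2, -1.0, 0.3]
gripper_width: 0.0851
gripper_force: 0.0
[0.49998661 0.10330082 0.25569048] [ 0.00613325  3.14148457 -0.00360861]
jar 7935 ((0.49334716796875, 0.10618710517883301), 0.03083992749452591) [0.49129847 0.10590097 0.09428121]
```

```bash
python3 -m crank '[{"gripper":8.5,"dx":-0.6,"dy":0.3,"dz":-4,"yaw":0},{"gripper":8.5,"dx":-0.6,"dy":0.3,"dz":-8,"yaw":0},{"gripper":8.5,"dx":-0.6,"dy":0.3,"dz":-12,"yaw":0},{"gripper":8.5,"dx":-0.6,"dy":0.3,"dz":-14,"yaw":0},{"gripper":8.5,"dx":-0.6,"dy":0.3,"dz":-14,"yaw":0}]'
python3 -m crank '[{"gripper":5,"dx":0,"dy":0,"dz":0,"yaw":0},{"gripper":5,"dx":0,"dy":0,"dz":0,"yaw":0},{"gripper":5,"dx":0,"dy":0,"dz":0,"yaw":0},{"gripper":5,"dx":0,"dy":0,"dz":0,"yaw":0},{"gripper":5,"dx":0,"dy":0,"dz":0,"yaw":0}]' 40
python3 -m crank '[{"gripper":5,"dx":0,"dy":0,"dz":2,"yaw":0},{"gripper":5,"dx":-2.8,"dy":2.8,"dz":3,"yaw":0},{"gripper":5,"dx":-5.5,"dy":5.5,"dz":3,"yaw":0},{"gripper":5,"dx":-8.2,"dy":8.2,"dz":3,"yaw":0},{"gripper":5,"dx":-11,"dy":10.8,"dz":3,"yaw":0}]'
python3 -m crank '[{"gripper":5,"dx":-0.5,"dy":0.5,"dz":-1.5,"yaw":0},{"gripper":5,"dx":-0.5,"dy":0.5,"dz":-2.6,"yaw":0},{"gripper":5,"dx":-0.5,"dy":0.5,"dz":-3,"yaw":0},{"gripper":5,"dx":-0.5,"dy":0.5,"dz":-3,"yaw":0},{"gripper":5,"dx":-0.5,"dy":0.5,"dz":-3,"yaw":0}]'
```

```text
t: 4.42
tcp_pos: [0.4908, 0.1123, 0.1116]
orientation: [0.004, -3.134, 0.004]
ft_force: [-0.4, -0.4, -0.5]
gripper_width: 0.0852
gripper_force: 0.0
t: 4.83
tcp_pos: [0.4942, 0.113, 0.117]
orientation: [-0.004, 3.139, 0.002]
ft_force: [-1.5, -0.1, 4.3]
gripper_width: 0.0657
gripper_force: 45.1
t: 5.25
tcp_pos: [0.3825, 0.2217, 0.1465]
orientation: [-0.002, 3.14, 0.002]
ft_force: [0.2, 0.7, -2.6]
gripper_width: 0.0655
gripper_force: 45.9
t: 5.67
tcp_pos: [0.3789, 0.2256, 0.1162]
orientation: [-0.003, 3.141, 0.001]
ft_force: [1.0, -0.4, -2.7]
gripper_width: 0.0651
gripper_force: 46.2
```

```bash
python3 -m crank '[{"gripper":8.5,"dx":0,"dy":0,"dz":0,"yaw":0},{"gripper":8.5,"dx":0,"dy":0,"dz":0,"yaw":0},{"gripper":8.5,"dx":0,"dy":0,"dz":0,"yaw":0},{"gripper":8.5,"dx":0,"dy":0,"dz":0,"yaw":0},{"gripper":8.5,"dx":0,"dy":0,"dz":3,"yaw":0}]'
python3 -m crank '[{"gripper":8.5,"dx":0,"dy":0,"dz":4,"yaw":0},{"gripper":8.5,"dx":0,"dy":0,"dz":8,"yaw":0},{"gripper":8.5,"dx":0,"dy":0,"dz":12,"yaw":-0.1},{"gripper":8.5,"dx":2,"dy":-2,"dz":15,"yaw":-0.2},{"gripper":8.5,"dx":3,"dy":-5,"dz":17,"yaw":-0.3}]'
python3 - <<'E'
from h import *
im,d,W,T,K,D=shot('top');save('t2',im)
Z=W[...,2]
for n,c,lo,hi in (('jar',(.379,.225),.08,.1),('bot',(.378,.33),.095,.12)):
    m=(Z>lo)&(Z<hi)&(abs(W[...,0]-c[0])<.05)&(abs(W[...,1]-c[1])<.05)
    P=W[m]
    if len(P): print(n,m.sum(),cv2.minEnclosingCircle(P[:,:2].astype(np.float32)),np.median(P,0))
E
python3 -m crank '[{"gripper":5,"dx":1,"dy":-4,"dz":0,"yaw":-0.12},{"gripper":5,"dx":2,"dy":-8,"dz":2,"yaw":-0.24},{"gripper":5,"dx":3,"dy":-12,"dz":2,"yaw":-0.36},{"gripper":5,"dx":4,"dy":-16,"dz":2,"yaw":-0.48},{"gripper":5,"dx":5,"dy":-20,"dz":2,"yaw":-0.6}]'
python3 -m crank '[{"gripper":5,"dx":1,"dy":-4,"dz":0,"yaw":-0.12},{"gripper":5,"dx":2,"dy":-8,"dz":0,"yaw":-0.24},{"gripper":5,"dx":3,"dy":-12,"dz":0,"yaw":-0.36},{"gripper":5,"dx":4,"dy":-16,"dz":0,"yaw":-0.48},{"gripper":5,"dx":5,"dy":-20,"dz":0,"yaw":-0.6}]'
python3 -m crank '[{"gripper":5,"dx":0,"dy":-4,"dz":0,"yaw":-0.12},{"gripper":5,"dx":0,"dy":-8,"dz":0,"yaw":-0.125},{"gripper":5,"dx":0,"dy":-12,"dz":0,"yaw":-0.125},{"gripper":5,"dx":0,"dy":-16,"dz":0,"yaw":-0.125},{"gripper":5,"dx":0,"dy":-18,"dz":0,"yaw":-0.125}]'
python3 - <<'E'
from h import *
s=bot.read_state();print(s['tcp_pos'],R.from_rotvec(s['orientation']).as_matrix()[:,1],s['qpos'].round(2))
im,d,W,T,K,D=shot('wrist');save('w3',im)
Z=W[...,2]
m=(Z>.185)&(Z<.21)&(abs(W[...,0]-.51)<.04)&(abs(W[...,1]+.406)<.09)
P=W[m];r=cv2.minAreaRect(P[:,:2].astype(np.float32)*1000); print(m.sum(),r,np.median(P,0))
E
```

```text
t: 6.08
tcp_pos: [0.3766, 0.2241, 0.1424]
orientation: [0.003, -3.136, 0.008]
ft_force: [0.3, 1.4, 0.4]
gripper_width: 0.0852
gripper_force: 0.0
t: 6.5
tcp_pos: [0.4101, 0.1774, 0.3195]
orientation: [0.466, 3.102, 0.007]
ft_force: [1.7, 0.9, 0.2]
gripper_width: 0.085
gripper_force: 0.0
jar 88 ((0.3819039463996887, 0.22590719163417816), 0.03124082460999489) [0.36013252 0.21946838 0.09127516]
t: 6.97
tcp_pos: [0.4578, -0.0241, 0.336]
orientation: [1.371, 2.826, 0.002]
ft_force: [1.1, 0.1, -0.1]
gripper_width: 0.0501
gripper_force: 0.0
t: 7.38
tcp_pos: [0.5078, -0.2241, 0.3356]
orientation: [2.145, 2.295, 0.001]
ft_force: [1.2, 1.3, 0.1]
gripper_width: 0.05
gripper_force: 0.0
t: 7.8
tcp_pos: [0.5059, -0.407, 0.335]
orientation: [2.282, 2.158, -0.004]
ft_force: [-0.8, 0.5, 0.1]
gripper_width: 0.0497
gripper_force: 0.0
[ 0.50592999 -0.40699677  0.33503091] [ 0.9984437  -0.0557512  -0.00140454] [ 0.13  0.5   0.71  1.53 -0.33  1.24  0.83]
4257 ((509.3671569824219, -407.5319519042969), (110.35198211669922, 11.99194622039795), 86.84280395507812) [ 0.50952812 -0.40111508  0.20041117]
```

```bash
python3 -m crank '[{"gripper":5,"dx":0.4,"dy":0,"dz":-4,"yaw":0},{"gripper":5,"dx":0.4,"dy":0,"dz":-8,"yaw":0},{"gripper":5,"dx":0.4,"dy":0,"dz":-8.8,"yaw":0},{"gripper":0.5,"dx":0.4,"dy":0,"dz":-8.8,"yaw":0},{"gripper":0.5,"dx":0.4,"dy":0,"dz":-8.8,"yaw":0}]' 80
python3 -m crank '[{"gripper":0.5,"dx":0,"dy":0,"dz":0,"yaw":0},{"gripper":0.5,"dx":0,"dy":0,"dz":0,"yaw":0},{"gripper":0.5,"dx":0,"dy":0,"dz":0,"yaw":0},{"gripper":0.5,"dx":0,"dy":0,"dz":0,"yaw":0},{"gripper":0.5,"dx":0,"dy":0,"dz":0,"yaw":0}]'
python3 -m crank '[{"gripper":0.5,"dx":0,"dy":0,"dz":0.5,"yaw":0},{"gripper":0.5,"dx":0,"dy":0,"dz":1.5,"yaw":0},{"gripper":0.5,"dx":0,"dy":0,"dz":3,"yaw":0},{"gripper":0.5,"dx":0,"dy":0,"dz":5,"yaw":0},{"gripper":0.5,"dx":0,"dy":0,"dz":5,"yaw":0}]'
```

```text
t: 8.27
tcp_pos: [0.512, -0.4023, 0.2485]
orientation: [2.278, 2.163, -0.001]
ft_force: [-1.0, -0.2, 0.1]
gripper_width: 0.0266
gripper_force: 0.0
t: 8.68
tcp_pos: [0.5124, -0.4029, 0.2502]
orientation: [2.276, 2.16, 0.002]
ft_force: [-1.0, 0.6, 7.0]
gripper_width: 0.0096
gripper_force: 78.5
t: 9.1
tcp_pos: [0.5127, -0.4033, 0.302]
orientation: [2.274, 2.159, 0.002]
ft_force: [1.0, 0.1, -2.9]
gripper_width: 0.0092
gripper_force: 78.3
```

```bash
python3 -m crank '[{"gripper":0.5,"dx":0,"dy":3,"dz":0,"yaw":0},{"gripper":0.5,"dx":0,"dy":7,"dz":0,"yaw":0},{"gripper":0.5,"dx":0,"dy":11,"dz":0,"yaw":0},{"gripper":0.5,"dx":0,"dy":15,"dz":0,"yaw":0},{"gripper":0.5,"dx":0,"dy":19,"dz":0,"yaw":0}]'
python3 -m crank '[{"gripper":0.5,"dx":0,"dy":3.5,"dz":0,"yaw":0},{"gripper":0.5,"dx":0,"dy":5.5,"dz":-2,"yaw":0},{"gripper":0.5,"dx":0,"dy":5.5,"dz":-5,"yaw":0},{"gripper":0.5,"dx":0,"dy":5.5,"dz":-9,"yaw":0},{"gripper":0.5,"dx":0,"dy":5.5,"dz":-13,"yaw":0}]'
python3 -m crank '[{"gripper":0.5,"dx":0,"dy":0,"dz":-3,"yaw":0},{"gripper":0.5,"dx":0,"dy":0,"dz":-5,"yaw":0},{"gripper":0.5,"dx":0,"dy":0,"dz":-6,"yaw":0},{"gripper":0.5,"dx":0,"dy":0,"dz":-6.4,"yaw":0},{"gripper":0.5,"dx":0,"dy":0,"dz":-6.4,"yaw":0}]'
```

```text
t: 9.52
tcp_pos: [0.5113, -0.2102, 0.2972]
orientation: [-2.278, -2.162, -0.0]
ft_force: [0.4, 0.1, -3.1]
gripper_width: 0.0096
gripper_force: 78.3
t: 9.93
tcp_pos: [0.5124, -0.1561, 0.167]
orientation: [2.275, 2.164, 0.003]
ft_force: [1.0, 0.1, -3.9]
gripper_width: 0.0094
gripper_force: 78.4
t: 10.35
tcp_pos: [0.5099, -0.1569, 0.1056]
orientation: [-2.276, -2.158, -0.001]
ft_force: [-15.3, 6.1, 29.0]
gripper_width: 0.0091
gripper_force: 85.5
```

```bash
python3 -m crank '[{"gripper":0.5,"dx":0,"dy":0,"dz":0.15,"yaw":0},{"gripper":5,"dx":0,"dy":0,"dz":0.15,"yaw":0},{"gripper":5,"dx":0,"dy":0,"dz":0.15,"yaw":0},{"gripper":5,"dx":0,"dy":0,"dz":0.15,"yaw":0},{"gripper":5,"dx":0,"dy":0,"dz":3,"yaw":0}]'
python3 -m crank '[{"gripper":3,"dx":0,"dy":0,"dz":4,"yaw":0},{"gripper":3,"dx":0,"dy":0,"dz":8,"yaw":0},{"gripper":3,"dx":0,"dy":0,"dz":12,"yaw":0},{"gripper":3,"dx":0,"dy":-1,"dz":16,"yaw":0},{"gripper":3,"dx":0,"dy":-3,"dz":20,"yaw":0}]'
python3 -m crank '[{"gripper":3,"dx":0,"dy":-4,"dz":1,"yaw":0},{"gripper":3,"dx":0,"dy":-8,"dz":3,"yaw":0},{"gripper":3,"dx":0,"dy":-12,"dz":6,"yaw":0},{"gripper":3,"dx":0,"dy":-16,"dz":6,"yaw":0},{"gripper":3,"dx":0,"dy":-20,"dz":6,"yaw":0}]'
python3 -m crank '[{"gripper":3,"dx":0,"dy":-2,"dz":0,"yaw":0},{"gripper":3,"dx":0,"dy":-2,"dz":0,"yaw":0},{"gripper":3,"dx":0,"dy":-2,"dz":0,"yaw":0},{"gripper":3,"dx":0,"dy":-2,"dz":0,"yaw":0},{"gripper":3,"dx":0,"dy":-2,"dz":0,"yaw":0}]'
python3 - <<'E'
from h import *
s=bot.read_state();print(s['tcp_pos'],R.from_rotvec(s['orientation']).as_matrix()[:,1])
im,d,W,T,K,D=shot('wrist');save('w4',im);np.savez('w4.npz',im=im,W=W,T=T,K=K,D=D)
E
```

```text
t: 10.77
tcp_pos: [0.51, -0.1561, 0.1304]
orientation: [-2.274, -2.161, 0.006]
ft_force: [-0.1, 1.1, -0.2]
gripper_width: 0.0501
gripper_force: 0.0
t: 11.18
tcp_pos: [0.5122, -0.1842, 0.3333]
orientation: [2.275, 2.166, 0.002]
ft_force: [1.4, -0.1, -0.4]
gripper_width: 0.0297
gripper_force: 0.0
t: 11.6
tcp_pos: [0.5126, -0.3813, 0.3933]
orientation: [2.273, 2.163, 0.003]
ft_force: [0.7, 0.8, 0.7]
gripper_width: 0.03
gripper_force: 0.0
t: 12.02
tcp_pos: [0.5126, -0.398, 0.3906]
orientation: [-2.276, -2.165, -0.001]
ft_force: [0.3, 0.3, 0.7]
gripper_width: 0.0303
gripper_force: 0.0
[ 0.51260149 -0.39802866  0.39058898] [ 9.98754314e-01 -4.98978699e-02  1.52831886e-04]
```

View pics/w4.png

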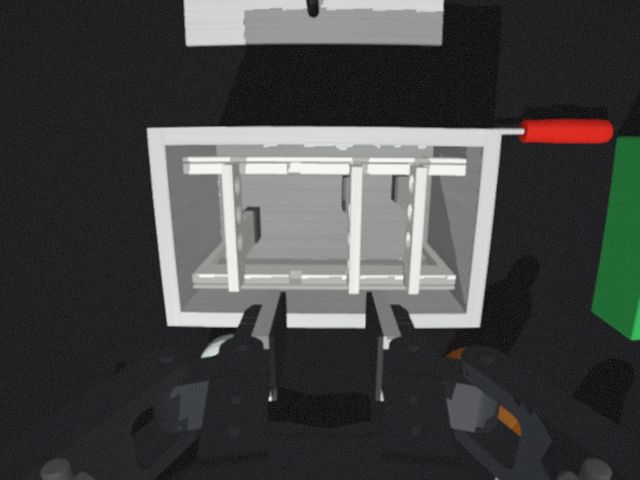

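The wrist view shows three brackets in the pan, with arms at cols 230, 355 and 415. The left one's foot is on the -y side (type 1/3). The other two have feet on the +y side (types 2 and 4). I'll measure the rim and the arms.

```bash
python3 - <<'E'
from h import *
z=np.load('w4.npz');W=z['W'];Z=W[...,2]
v,u=np.mgrid[0:480,0:640]
def rect(n,m):
    P=W[m]; r=cv2.minAreaRect(P[:,:2].astype(np.float32)*1000); print(n,len(P),np.median(P,0).round(4),np.round(r[0],1),np.round(r[1],1),round(r[2],1))
b=(u>140)&(u<510)&(v>115)&(v<330)
rim=b&(abs(Z-.153)<.012)&((u<200)|(u>470)|(v<148)|(v>312))&~((v>290)&(u>255)&(u<405))
rect('rim',rim)
for n,c0,c1 in (('L',222,246),('M',344,366),('R',404,428)):
    m=(u>c0)&(u<c1)&(v>155)&(v<297)&(abs(Z-.146)<.006)
    rect(n,m)
    P=W[m]; print(P[:,1].min(),P[:,1].max(),np.median(P[:,2]))
    # lower parts: foot/leg
    m=(u>c0-15)&(u<c1+20)&(v>165)&(v<270)&(Z<.09)&(Z>.02); 
    P=W[m]; print('  foot',m.sum(),np.percentile(P[:,1],[2,50,98]).round(3) if m.any() else '',np.percentile(P[:,2],[5,50,95]).round(3) if m.any() else '')
E
```

```text
rim 14731 [ 0.5027 -0.3633  0.1533] [ 509.9 -409.3] [163.1 266.7] 86.8
L 1512 [ 0.4364 -0.4015  0.1473] [ 435.5 -404.1] [103.8   8.9] 87.0
-0.4559944409571264 -0.35218952406573917 0.1473238227976687
  foot 1449 [-0.473 -0.424 -0.374] [0.022 0.047 0.083]
M 1328 [ 0.5348 -0.4074  0.1473] [ 534.8 -410.9] [103.4   8.2] 86.9
-0.4627906877431688 -0.35925294388605095 0.14731741773240717
  foot 301 [-0.481 -0.401 -0.377] [0.021 0.062 0.081]
R 1506 [ 0.5843 -0.4114  0.1472] [ 585.  -414.1] [104.2   9. ] 87.1
-0.46637713733036845 -0.36190576293795307 0.14718903921399795
  foot 1861 [-0.481 -0.424 -0.378] [0.025 0.058 0.084]
```

The slots check out at -75, +25 and +75, with arm tops at 0.147. Picking the left bracket, gripping 7 mm to +y of its arm centre.

```bash
python3 -m crank '[{"gripper":3,"dx":-3.8,"dy":0.1,"dz":-1,"yaw":0},{"gripper":3,"dx":-7.65,"dy":0.1,"dz":-3,"yaw":0},{"gripper":3,"dx":-7.65,"dy":0.1,"dz":-7,"yaw":0},{"gripper":3,"dx":-7.65,"dy":0.1,"dz":-11,"yaw":0},{"gripper":3,"dx":-7.65,"dy":0.1,"dz":-13,"yaw":0}]'
python3 -m crank '[{"gripper":3,"dx":0,"dy":0,"dz":0,"yaw":0},{"gripper":3,"dx":0,"dy":0,"dz":-3,"yaw":0},{"gripper":3,"dx":0,"dy":0,"dz":-6,"yaw":0},{"gripper":3,"dx":0,"dy":0,"dz":-7.5,"yaw":0},{"gripper":3,"dx":0,"dy":0,"dz":-7.5,"yaw":0}]'
python3 -m crank '[{"gripper":0.2,"dx":0,"dy":0,"dz":0,"yaw":0},{"gripper":0.2,"dx":0,"dy":0,"dz":0,"yaw":0},{"gripper":0.2,"dx":0,"dy":0,"dz":0,"yaw":0},{"gripper":0.2,"dx":0,"dy":0,"dz":0,"yaw":0},{"gripper":0.2,"dx":0,"dy":0,"dz":0,"yaw":0}]' 60
python3 -m crank '[{"gripper":0.2,"dx":0,"dy":0,"dz":2,"yaw":0},{"gripper":0.2,"dx":0,"dy":0,"dz":5,"yaw":0},{"gripper":0.2,"dx":0,"dy":0,"dz":9,"yaw":0},{"gripper":0.2,"dx":0,"dy":0,"dz":13,"yaw":0},{"gripper":0.2,"dx":0,"dy":0,"dz":16,"yaw":0}]'
```

```text
t: 12.48
tcp_pos: [0.4346, -0.3958, 0.2576]
orientation: [-2.274, -2.162, -0.002]
ft_force: [0.0, 0.6, -0.7]
gripper_width: 0.0299
gripper_force: 0.0
t: 12.9
tcp_pos: [0.4355, -0.3969, 0.1842]
orientation: [-2.274, -2.163, 0.001]
ft_force: [-0.7, 0.7, -0.3]
gripper_width: 0.0299
gripper_force: 0.0
t: 13.32
tcp_pos: [0.4362, -0.3992, 0.1879]
orientation: [2.276, 2.161, 0.002]
ft_force: [-0.8, 2.1, 6.8]
gripper_width: 0.0069
gripper_force: 59.5
t: 13.73
tcp_pos: [0.4351, -0.3992, 0.3498]
orientation: [2.277, 2.16, 0.001]
ft_force: [0.6, -1.2, -0.9]
gripper_width: 0.0069
gripper_force: 59.0
```

```bash
python3 -m crank '[{"gripper":0.2,"dx":1,"dy":3,"dz":1,"yaw":0.055},{"gripper":0.2,"dx":2,"dy":7,"dz":1,"yaw":0.055},{"gripper":0.2,"dx":3,"dy":11,"dz":1,"yaw":0.055},{"gripper":0.2,"dx":4,"dy":15,"dz":1,"yaw":0.055},{"gripper":0.2,"dx":5,"dy":19,"dz":1,"yaw":0.055}]'
python3 -m crank '[{"gripper":0.2,"dx":1,"dy":4,"dz":0,"yaw":0},{"gripper":0.2,"dx":1.5,"dy":8,"dz":0,"yaw":0},{"gripper":0.2,"dx":1.5,"dy":12,"dz":0,"yaw":0},{"gripper":0.2,"dx":1.5,"dy":16,"dz":0,"yaw":0},{"gripper":0.2,"dx":1.5,"dy":19,"dz":0,"yaw":0}]'
cat > peg.py <<'E'
from h import *
import sys
s=bot.read_state();im,d,W,T,K,D=shot('wrist');save(sys.argv[1],im);np.savez(sys.argv[1]+'.npz',im=im,W=W,T=T,K=K,D=D)
print(s['tcp_pos'].round(4),np.degrees(np.arctan2(*R.from_rotvec(s['orientation']).as_matrix()[1::-1,1])).round(2))
Z=W[...,2]
for n,py in (('p1',.341),('p2',.2015),('p3',.0615)):
    m=(Z>.15)&(Z<.185)&(abs(W[...,1]-py)<.025)&(W[...,0]>.545)&(W[...,0]<.615)
    if m.sum()<30: continue
    P=W[m]; ex=np.percentile(P[:,0],1)
    c=np.polyfit(P[:,0],P[:,1],1); t=P[P[:,0]<ex+.015]
    print(n,m.sum(),'tip x',ex.round(4),'y@tip',np.polyval(c,ex).round(4),'slope deg',np.degrees(np.arctan(c[0])).round(2),'yrange',np.percentile(t[:,1],[2,98]).round(4),'top z',np.percentile(t[:,2],[50,90]).round(4))
m=(Z>.16)&(Z<.19)&(W[...,0]>.63)&(W[...,0]<.68)&(W[...,1]<.42)&(W[...,1]>-.02)
if m.sum()>100:
    P=W[m];r=cv2.minAreaRect(P[:,:2].astype(np.float32)*1000);c=np.polyfit(P[:,1],P[:,0],1);print('bar',r,np.median(P,0),'yaw',-np.degrees(np.arctan(c[0])))
# arm in hand: in tool coordinates
Ti=np.eye(4);Ti[:3,:3]=R.from_rotvec(s['orientation']).as_matrix();Ti[:3,3]=s['tcp_pos']
Q=(W-Ti[:3,3])@Ti[:3,:3]
m=(abs(Q[...,1])<.012)&(Q[...,2]>.025)&(Q[...,2]<.05)&(Q[...,0]>.015)&(Q[...,0]<.08)
if m.sum()>20:
    P=Q[m];c=np.polyfit(P[:,0],P[:,1],1);c2=np.polyfit(P[:,0],P[:,2],1)
    print('arm',m.sum(),'end x_t',np.percentile(P[:,0],[1,99]).round(4),'y_t med',np.median(P[:,1]).round(4),'z_t',np.median(P[:,2]).round(4),'yawdev',np.degrees(c[0]).round(2),'tilt',np.degrees(c2[0]).round(2))
E
python3 peg.py w5
```

```text
t: 14.15
tcp_pos: [0.4852, -0.2069, 0.3567]
orientation: [2.218, 2.223, 0.002]
ft_force: [1.7, -0.1, -2.5]
gripper_width: 0.007
gripper_force: 59.0
t: 14.57
tcp_pos: [0.4999, -0.0151, 0.3565]
orientation: [-2.215, -2.227, -0.003]
ft_force: [0.4, -0.1, -2.6]
gripper_width: 0.007
gripper_force: 58.9
[ 0.4999 -0.0151  0.3565] 0.3
p3 1019 tip x 0.5624 y@tip 0.0594 slope deg 0.64 yrange [0.0558 0.0629] top z [0.1753 0.1768]
bar ((643.9918823242188, 64.49140167236328), (27.96792221069336, 142.20082092285156), 0.977332353591919) [0.64650985 0.06414423 0.17535926] yaw 0.5365734092099478
arm 3009 end x_t [0.0156 0.0466] y_t med -0.0005 z_t 0.0405 yawdev 0.14 tilt 2.16
```

View pics/w5.png

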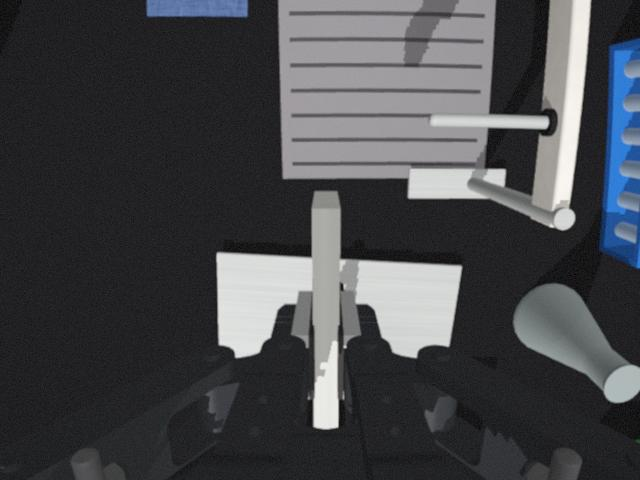

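The wrist view shows the held arm at (327,200), peg 3's tip at (433,120) and the crossbar on the right. The grip is good: the arm end is 46.6 mm from the tool, so the hole sits about 18 mm to -y of it. Next is peg 1, measured on the way.

```bash
python3 -m crank '[{"gripper":0.2,"dx":0,"dy":4,"dz":0,"yaw":0},{"gripper":0.2,"dx":0,"dy":8,"dz":0,"yaw":0},{"gripper":0.2,"dx":0,"dy":11.5,"dz":0,"yaw":0},{"gripper":0.2,"dx":0,"dy":13,"dz":0,"yaw":0},{"gripper":0.2,"dx":0,"dy":13,"dz":0,"yaw":0}]'
python3 peg.py w6
python3 -m crank '[{"gripper":0.2,"dx":0,"dy":4,"dz":0,"yaw":0},{"gripper":0.2,"dx":0,"dy":8,"dz":0,"yaw":0},{"gripper":0.2,"dx":0,"dy":12,"dz":0,"yaw":0},{"gripper":0.2,"dx":0,"dy":14,"dz":0,"yaw":0},{"gripper":0.2,"dx":0,"dy":14,"dz":0,"yaw":0}]'
python3 peg.py w7
```

```text
t: 15.03
tcp_pos: [0.4999, 0.116, 0.356]
orientation: [-2.21, -2.231, -0.002]
ft_force: [-0.1, -0.6, -1.4]
gripper_width: 0.007
gripper_force: 58.9
[0.4999 0.116  0.356 ] 0.54
p2 1147 tip x 0.5605 y@tip 0.1993 slope deg 0.47 yrange [0.1956 0.2035] top z [0.1754 0.1766]
p3 834 tip x 0.5621 y@tip 0.0606 slope deg 1.22 yrange [0.0566 0.0637] top z [0.1752 0.1766]
bar ((643.181640625, 134.31491088867188), (28.2619571685791, 266.0060119628906), 0.7792876362800598) [0.64597658 0.15448118 0.17532206] yaw 0.5677853406223065
arm 3018 end x_t [0.0154 0.0465] y_t med -0.0005 z_t 0.0405 yawdev 0.07 tilt 2.31
t: 15.5
tcp_pos: [0.4997, 0.2558, 0.3556]
orientation: [-2.211, -2.23, -0.001]
ft_force: [0.1, -0.0, -2.2]
gripper_width: 0.0071
gripper_force: 58.9
[0.4997 0.2558 0.3556] 0.48
p1 1151 tip x 0.5593 y@tip 0.3392 slope deg 0.93 yrange [0.3356 0.3431] top z [0.1754 0.1768]
p2 851 tip x 0.5608 y@tip 0.2006 slope deg 1.21 yrange [0.1968 0.2036] top z [0.1754 0.1767]
bar ((643.028564453125, 273.6756591796875), (26.60366439819336, 264.9073181152344), 0.28935346007347107) [0.64457377 0.2952848  0.17540954] yaw 0.5853752631152579
arm 3013 end x_t [0.0154 0.0465] y_t med -0.0005 z_t 0.0406 yawdev 0.12 tilt 2.37
```

```bash
python3 -m crank '[{"gripper":0.2,"dx":0,"dy":4,"dz":0,"yaw":0.004},{"gripper":0.2,"dx":0,"dy":8,"dz":-1,"yaw":0.004},{"gripper":0.2,"dx":0,"dy":10.2,"dz":-4,"yaw":0.004},{"gripper":0.2,"dx":0,"dy":10.2,"dz":-8,"yaw":0.004},{"gripper":0.2,"dx":0,"dy":10.2,"dz":-11,"yaw":0.004}]'
python3 -m crank '[{"gripper":0.2,"dx":1,"dy":0,"dz":-1.9,"yaw":0},{"gripper":0.2,"dx":2,"dy":0,"dz":-1.9,"yaw":0},{"gripper":0.2,"dx":2.5,"dy":0,"dz":-1.9,"yaw":0},{"gripper":0.2,"dx":2.5,"dy":0,"dz":-1.9,"yaw":0},{"gripper":0.2,"dx":2.5,"dy":0,"dz":-1.9,"yaw":0}]'
python3 peg.py w8
python3 - <<'E'
from h import *
im,d,W,T,K,D=shot('scene')
cv2.imwrite('pics/s2.png',cv2.resize(im[200:320,360:540,::-1],(720,480),interpolation=2))
E
```

```text
t: 15.97
tcp_pos: [0.5006, 0.3525, 0.2439]
orientation: [2.213, 2.229, -0.001]
ft_force: [0.3, -0.4, -2.9]
gripper_width: 0.0068
gripper_force: 58.8
t: 16.38
tcp_pos: [0.527, 0.3528, 0.229]
orientation: [2.215, 2.226, 0.005]
ft_force: [-0.0, -0.0, -2.1]
gripper_width: 0.0071
gripper_force: 59.1
[0.527  0.3528 0.229 ] 0.29
p1 1798 tip x 0.5776 y@tip 0.3424 slope deg -1.56 yrange [0.3379 0.3442] top z [0.1722 0.1736]
bar ((638.5294189453125, 352.6431884765625), (19.682296752929688, 101.89390563964844), 7.381080627441406) [0.64271509 0.33945575 0.16814714] yaw 2.7235548909985887
arm 3011 end x_t [0.0153 0.0465] y_t med -0.0005 z_t 0.0406 yawdev 0.22 tilt 2.12
```

View pics/s2.png

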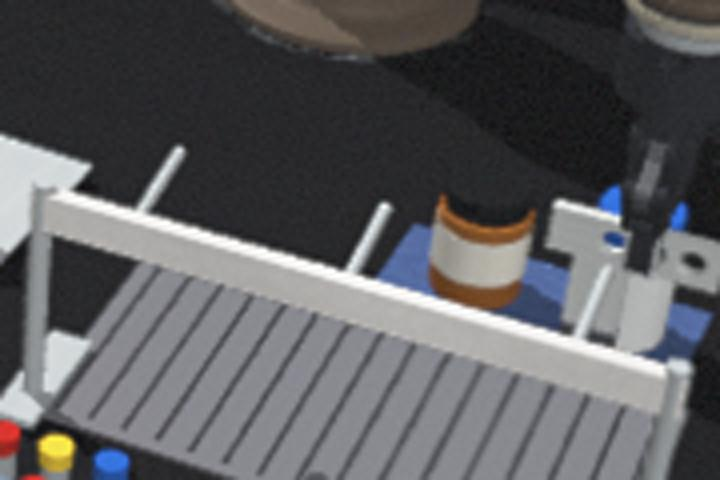

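The crop shows bracket 3 in hand: its left hole (the level one) is at (613,240), with peg 1's tip just below at (605,265). Correcting y and z by the measured offset.

```bash
python3 -m crank '[{"gripper":0.2,"dx":0,"dy":0.45,"dz":-0.2,"yaw":0},{"gripper":0.2,"dx":0,"dy":0.45,"dz":-0.2,"yaw":0},{"gripper":0.2,"dx":0,"dy":0.45,"dz":-0.2,"yaw":0},{"gripper":0.2,"dx":0,"dy":0.45,"dz":-0.2,"yaw":0},{"gripper":0.2,"dx":0,"dy":0.45,"dz":-0.2,"yaw":0}]'
cat > vis.py <<'E'
from h import *
import sys
# predicted peg tips & hole drawn in scene crop
im,d,W,T,K,D=shot('scene'); s=bot.read_state()
M=R.from_rotvec(s['orientation']).as_matrix()
off=float(sys.argv[2])/1000 # hole offset along tool x (mm)
h=s['tcp_pos']+M@np.array([off,0,.0545])
pegs=np.array([[.5593,.3392,.172],[.5606,.2,.172],[.5622,.06,.172]])
print('tcp',s['tcp_pos'].round(4),'hole',h.round(4),'rel peg(mm)',((h-pegs[int(sys.argv[3])-1])*1000).round(1))
big=cv2.resize(im[200:320,360:540,::-1],(720,480),interpolation=2)
for p,c in [(h,(0,0,255))]+[(q,(0,255,0)) for q in pegs]:
    x,y=(proj(p,T,K,D)[0]-[360,200])*4; cv2.circle(big,(int(x),int(y)),3,c,-1)
cv2.imwrite('pics/'+sys.argv[1]+'.png',big)
E
python3 vis.py s3 -18.2 1
```

```text
t: 16.9
tcp_pos: [0.5252, 0.358, 0.2248]
orientation: [2.213, 2.229, -0.0]
ft_force: [-0.2, -0.2, -1.9]
gripper_width: 0.007
gripper_force: 59.0
tcp [0.5253 0.358  0.2248] hole [0.5254 0.3398 0.1703] rel peg(mm) [-33.9   0.6  -1.7]
```

View pics/s3.png

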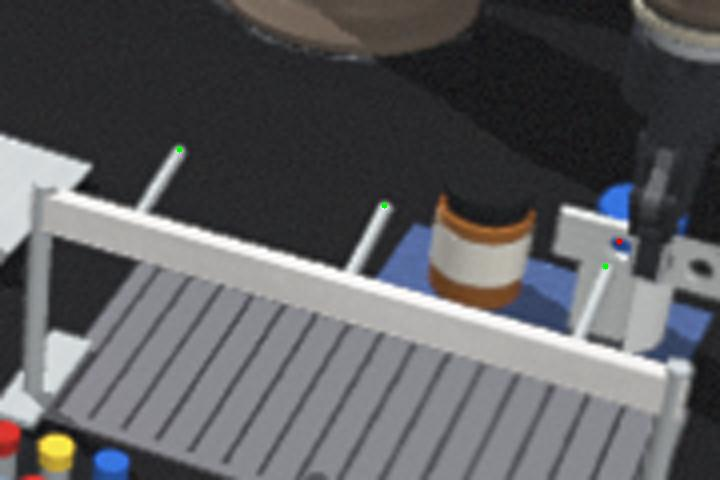

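The predicted hole (red, at (619,241)) lies on the visible hole, and the peg tip dots match. Raising slightly and inserting.

```bash
python3 -m crank '[{"gripper":0.2,"dx":0,"dy":-0.05,"dz":0.15,"yaw":0},{"gripper":0.2,"dx":1,"dy":-0.05,"dz":0.15,"yaw":0},{"gripper":0.2,"dx":2,"dy":-0.05,"dz":0.15,"yaw":0},{"gripper":0.2,"dx":3,"dy":-0.05,"dz":0.15,"yaw":0},{"gripper":0.2,"dx":3.8,"dy":-0.05,"dz":0.15,"yaw":0}]'
python3 -m crank '[{"gripper":0.2,"dx":0.6,"dy":0,"dz":-0.1,"yaw":0},{"gripper":0.2,"dx":1.3,"dy":0,"dz":-0.2,"yaw":0},{"gripper":0.2,"dx":2,"dy":0,"dz":-0.3,"yaw":0},{"gripper":0.2,"dx":2.7,"dy":0,"dz":-0.4,"yaw":0},{"gripper":0.2,"dx":3.1,"dy":0,"dz":-0.4,"yaw":0}]'
python3 vis.py s4 -18.2 1
```

```text
t: 17.37
tcp_pos: [0.5652, 0.357, 0.2263]
orientation: [2.214, 2.228, 0.001]
ft_force: [1.0, 0.1, -1.7]
gripper_width: 0.0071
gripper_force: 59.1
t: 17.78
tcp_pos: [0.5952, 0.3572, 0.2218]
orientation: [2.214, 2.229, -0.001]
ft_force: [-0.3, 0.4, -1.5]
gripper_width: 0.0074
gripper_force: 59.1
tcp [0.5957 0.3571 0.222 ] hole [0.5958 0.3388 0.1675] rel peg(mm) [36.5 -0.4 -4.5]
```

```bash
python3 -m crank '[{"gripper":0.2,"dx":0,"dy":0,"dz":-0.2,"yaw":0},{"gripper":0.2,"dx":0,"dy":0,"dz":-0.4,"yaw":0},{"gripper":0.2,"dx":0,"dy":0,"dz":-0.45,"yaw":0},{"gripper":0.2,"dx":0,"dy":0,"dz":-0.45,"yaw":0},{"gripper":0.2,"dx":0,"dy":0,"dz":-0.45,"yaw":0}]'
python3 -m crank '[{"gripper":1.2,"dx":0,"dy":0,"dz":0,"yaw":0},{"gripper":2.5,"dx":0,"dy":0,"dz":0,"yaw":0},{"gripper":2.5,"dx":0,"dy":0,"dz":0,"yaw":0},{"gripper":2.5,"dx":0,"dy":0,"dz":0,"yaw":0},{"gripper":2.5,"dx":0,"dy":0,"dz":0,"yaw":0}]'
python3 -m crank '[{"gripper":2.5,"dx":0,"dy":0,"dz":1,"yaw":0},{"gripper":2.5,"dx":0,"dy":0,"dz":3,"yaw":0},{"gripper":2.5,"dx":0,"dy":0,"dz":6,"yaw":0},{"gripper":2.5,"dx":0,"dy":0,"dz":10,"yaw":0},{"gripper":2.5,"dx":-1,"dy":-3,"dz":13,"yaw":0}]'
python3 - <<'E'
from h import *
im,d,W,T,K,D=shot('scene')
cv2.imwrite('pics/s5.png',cv2.resize(im[160:360,340:560,::-1],(660,600),interpolation=2))
im,d,W,T,K,D=shot('top')
Z=W[...,2]
for n,c,lo,hi in (('jar',(.379,.225),.08,.1),('bot',(.378,.33),.095,.12)):
    m=(Z>lo)&(Z<hi)&(abs(W[...,0]-c[0])<.07)&(abs(W[...,1]-c[1])<.05)
    P=W[m]
    if len(P): print(n,m.sum(),cv2.minEnclosingCircle(P[:,:2].astype(np.float32)))
E
```

```text
t: 18.25
tcp_pos: [0.5952, 0.3572, 0.2205]
orientation: [2.213, 2.228, 0.005]
ft_force: [-2.0, -3.4, 12.2]
gripper_width: 0.0072
gripper_force: 61.3
t: 18.67
tcp_pos: [0.5941, 0.3576, 0.2175]
orientation: [-2.213, -2.229, 0.001]
ft_force: [-1.2, 0.3, -0.4]
gripper_width: 0.025
gripper_force: 0.0
t: 19.08
tcp_pos: [0.5844, 0.3344, 0.3489]
orientation: [-2.205, -2.236, -0.006]
ft_force: [-1.2, 1.2, -0.2]
gripper_width: 0.0249
gripper_force: 0.0
jar 487 ((0.38254255056381226, 0.2260008603334427), 0.03198671713471413)
bot 412 ((0.3823440968990326, 0.3307900130748749), 0.029619231820106506)
```

View pics/s5.png

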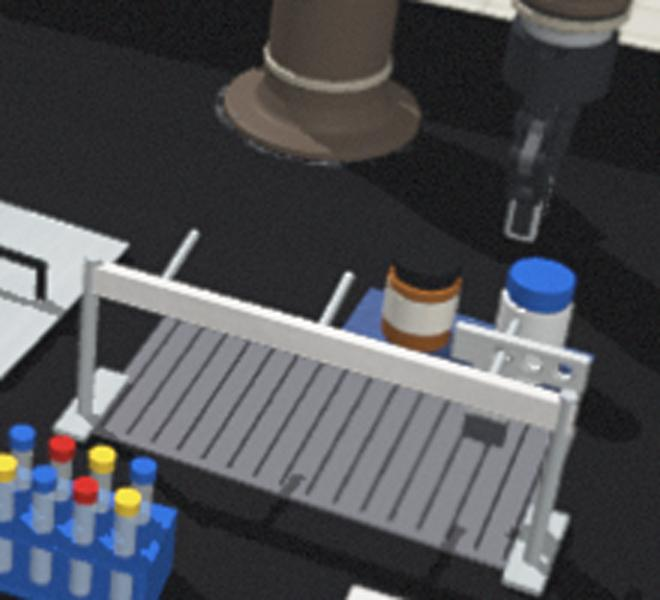

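Bracket 3 hangs level on peg 1, and the bottle and jar stand on the mat. Fetching the middle bracket.

```bash
python3 -m crank '[{"gripper":3,"dx":-1,"dy":-4,"dz":1,"yaw":-0.03},{"gripper":3,"dx":-2,"dy":-8,"dz":1,"yaw":-0.063},{"gripper":3,"dx":-3,"dy":-12,"dz":1,"yaw":-0.063},{"gripper":3,"dx":-4,"dy":-16,"dz":1,"yaw":-0.063},{"gripper":3,"dx":-4.9,"dy":-20,"dz":1,"yaw":-0.063}]'
python3 -m crank '[{"gripper":3,"dx":0,"dy":-4,"dz":0,"yaw":0},{"gripper":3,"dx":0,"dy":-8,"dz":0,"yaw":0},{"gripper":3,"dx":0,"dy":-12,"dz":0,"yaw":0},{"gripper":3,"dx":0,"dy":-16,"dz":0,"yaw":0},{"gripper":3,"dx":0,"dy":-20,"dz":0,"yaw":0}]'
python3 -m crank '[{"gripper":3,"dx":0,"dy":-4,"dz":0,"yaw":0},{"gripper":3,"dx":0,"dy":-8,"dz":0,"yaw":0},{"gripper":3,"dx":0,"dy":-12,"dz":0,"yaw":0},{"gripper":3,"dx":0,"dy":-16,"dz":0,"yaw":0},{"gripper":3,"dx":0,"dy":-20,"dz":0,"yaw":0}]'
python3 -m crank '[{"gripper":3,"dx":0,"dy":-4,"dz":0,"yaw":0},{"gripper":3,"dx":0,"dy":-8,"dz":0,"yaw":0},{"gripper":3,"dx":0,"dy":-12,"dz":-2,"yaw":0},{"gripper":3,"dx":0,"dy":-15.2,"dz":-5,"yaw":0},{"gripper":3,"dx":0,"dy":-15.2,"dz":-7,"yaw":0}]'
python3 -m crank '[{"gripper":3,"dx":0,"dy":0,"dz":0,"yaw":0},{"gripper":3,"dx":0,"dy":0,"dz":0,"yaw":0},{"gripper":3,"dx":0,"dy":0,"dz":0,"yaw":0},{"gripper":3,"dx":0,"dy":0,"dz":0,"yaw":0},{"gripper":3,"dx":0,"dy":0,"dz":0,"yaw":0}]'
```

```text
t: 19.6
tcp_pos: [0.5348, 0.127, 0.3566]
orientation: [-2.283, -2.158, -0.0]
ft_force: [1.4, -0.5, 0.5]
gripper_width: 0.0301
gripper_force: 0.0
t: 20.02
tcp_pos: [0.5353, -0.0731, 0.3568]
orientation: [2.283, 2.158, 0.001]
ft_force: [1.1, 0.3, 0.9]
gripper_width: 0.0302
gripper_force: 0.0
t: 20.43
tcp_pos: [0.5354, -0.273, 0.3567]
orientation: [2.282, 2.159, 0.001]
ft_force: [1.1, 0.6, 0.2]
gripper_width: 0.0301
gripper_force: 0.0
t: 20.85
tcp_pos: [0.5329, -0.4298, 0.2854]
orientation: [2.288, 2.149, -0.006]
ft_force: [-1.3, 0.1, -0.5]
gripper_width: 0.0294
gripper_force: 0.0
t: 21.27
tcp_pos: [0.5369, -0.4223, 0.2885]
orientation: [2.279, 2.159, 0.002]
ft_force: [0.8, -0.5, 0.3]
gripper_width: 0.0302
gripper_force: 0.0
```

```bash
python3 -m crank '[{"gripper":3,"dx":-0.2,"dy":0.4,"dz":-3,"yaw":0},{"gripper":3,"dx":-0.2,"dy":0.4,"dz":-6.5,"yaw":0},{"gripper":3,"dx":-0.2,"dy":0.4,"dz":-9.5,"yaw":0},{"gripper":3,"dx":-0.2,"dy":0.4,"dz":-10.3,"yaw":0},{"gripper":3,"dx":-0.2,"dy":0.4,"dz":-10.3,"yaw":0}]'
python3 -m crank '[{"gripper":0.2,"dx":0,"dy":0,"dz":0,"yaw":0},{"gripper":0.2,"dx":0,"dy":0,"dz":0,"yaw":0},{"gripper":0.2,"dx":0,"dy":0,"dz":0,"yaw":0},{"gripper":0.2,"dx":0,"dy":0,"dz":0,"yaw":0},{"gripper":0.2,"dx":0,"dy":0,"dz":0,"yaw":0}]' 60
python3 -m crank '[{"gripper":0.2,"dx":0,"dy":0,"dz":2,"yaw":0},{"gripper":0.2,"dx":0,"dy":0,"dz":5,"yaw":0},{"gripper":0.2,"dx":0,"dy":0,"dz":9,"yaw":0},{"gripper":0.2,"dx":0,"dy":0,"dz":13,"yaw":0},{"gripper":0.2,"dx":0,"dy":0,"dz":17,"yaw":0}]'
python3 peg.py w9
```

```text
t: 21.68
tcp_pos: [0.5337, -0.4177, 0.1821]
orientation: [-2.279, -2.158, 0.001]
ft_force: [0.1, 0.2, 1.1]
gripper_width: 0.0305
gripper_force: 0.0
t: 22.1
tcp_pos: [0.5347, -0.4201, 0.1861]
orientation: [2.28, 2.156, 0.002]
ft_force: [-0.2, 0.9, 7.1]
gripper_width: 0.0071
gripper_force: 59.0
t: 22.52
tcp_pos: [0.5333, -0.4192, 0.3561]
orientation: [2.283, 2.157, 0.0]
ft_force: [1.7, -0.0, -1.6]
gripper_width: 0.0072
gripper_force: 59.5
[ 0.5333 -0.4192  0.3561] -3.24
arm 4579 end x_t [0.0156 0.0608] y_t med -0.0004 z_t 0.0387 yawdev -0.04 tilt 0.38
```

```bash
python3 -m crank '[{"gripper":0.2,"dx":-0.7,"dy":3.5,"dz":0,"yaw":0.063},{"gripper":0.2,"dx":-1.4,"dy":7.5,"dz":0,"yaw":0.063},{"gripper":0.2,"dx":-2.1,"dy":11.5,"dz":0,"yaw":0.063},{"gripper":0.2,"dx":-2.8,"dy":15.5,"dz":0,"yaw":0.063},{"gripper":0.2,"dx":-3.3,"dy":19.5,"dz":0,"yaw":0.063}]'
python3 -m crank '[{"gripper":0.2,"dx":0,"dy":4,"dz":0,"yaw":0},{"gripper":0.2,"dx":0,"dy":8,"dz":0,"yaw":0},{"gripper":0.2,"dx":0,"dy":12,"dz":0,"yaw":0},{"gripper":0.2,"dx":0,"dy":16,"dz":0,"yaw":0},{"gripper":0.2,"dx":0,"dy":20,"dz":0,"yaw":0}]'
python3 -m crank '[{"gripper":0.2,"dx":0,"dy":4,"dz":0,"yaw":0},{"gripper":0.2,"dx":0,"dy":8,"dz":0,"yaw":0},{"gripper":0.2,"dx":0,"dy":12,"dz":0,"yaw":0},{"gripper":0.2,"dx":0,"dy":16,"dz":-2,"yaw":0},{"gripper":0.2,"dx":0,"dy":20.2,"dz":-4,"yaw":0}]'
python3 -m crank '[{"gripper":0.2,"dx":0,"dy":0,"dz":-4,"yaw":0},{"gripper":0.2,"dx":0,"dy":0,"dz":-7,"yaw":0},{"gripper":0.2,"dx":1,"dy":0,"dz":-9,"yaw":0},{"gripper":0.2,"dx":1.5,"dy":0,"dz":-9,"yaw":0},{"gripper":0.2,"dx":1.5,"dy":0,"dz":-9,"yaw":0}]'
python3 -m crank '[{"gripper":0.2,"dx":0,"dy":0,"dz":0,"yaw":0},{"gripper":0.2,"dx":0,"dy":0,"dz":0,"yaw":0},{"gripper":0.2,"dx":0,"dy":0,"dz":0,"yaw":0},{"gripper":0.2,"dx":0,"dy":0,"dz":0,"yaw":0},{"gripper":0.2,"dx":0,"dy":0,"dz":0,"yaw":0}]'
python3 vis.py s6 21.9 2;python3 peg.py w10
```

```text
t: 22.98
tcp_pos: [0.4997, -0.2229, 0.3538]
orientation: [2.214, 2.228, 0.001]
ft_force: [1.7, 0.1, -2.1]
gripper_width: 0.007
gripper_force: 59.5
t: 23.4
tcp_pos: [0.5003, -0.0226, 0.3543]
orientation: [2.214, 2.228, 0.003]
ft_force: [1.1, -0.1, -2.5]
gripper_width: 0.007
gripper_force: 59.5
t: 23.82
tcp_pos: [0.501, 0.1725, 0.318]
orientation: [2.213, 2.229, 0.007]
ft_force: [0.0, -0.6, -2.3]
gripper_width: 0.0072
gripper_force: 59.5
t: 24.23
tcp_pos: [0.5167, 0.1702, 0.227]
orientation: [2.214, 2.228, -0.001]
ft_force: [0.4, -0.3, -0.4]
gripper_width: 0.0069
gripper_force: 59.5
t: 24.65
tcp_pos: [0.5159, 0.1708, 0.2277]
orientation: [2.213, 2.229, 0.002]
ft_force: [0.1, 0.6, -1.8]
gripper_width: 0.0072
gripper_force: 59.5
tcp [0.5158 0.1707 0.2275] hole [0.5157 0.1927 0.173 ] rel peg(mm) [-44.9  -7.3   1. ]
[0.5158 0.1707 0.2275] 0.4
p2 3368 tip x 0.5607 y@tip 0.2005 slope deg 0.46 yrange [0.1964 0.2037] top z [0.1753 0.1767]
bar ((644.8294677734375, 137.18238830566406), (3.621485710144043, 46.26327896118164), 0.21932460367679596) [0.64485842 0.12892878 0.16431107] yaw 0.9135240914933062
arm 4583 end x_t [0.0154 0.0608] y_t med -0.0005 z_t 0.0386 yawdev 0.04 tilt 0.39
```

```bash
python3 -m crank '[{"gripper":0.2,"dx":1,"dy":0.76,"dz":-0.1,"yaw":0},{"gripper":0.2,"dx":2,"dy":0.76,"dz":-0.1,"yaw":0},{"gripper":0.2,"dx":2.5,"dy":0.76,"dz":-0.1,"yaw":0},{"gripper":0.2,"dx":2.5,"dy":0.76,"dz":-0.1,"yaw":0},{"gripper":0.2,"dx":2.5,"dy":0.76,"dz":-0.1,"yaw":0}]'
python3 vis.py s7 21.9 2
```

```text
t: 25.17
tcp_pos: [0.5409, 0.1777, 0.2256]
orientation: [2.214, 2.228, -0.001]
ft_force: [-0.5, -0.1, -2.6]
gripper_width: 0.0075
gripper_force: 59.5
tcp [0.5406 0.1777 0.2256] hole [0.5404 0.1996 0.1711] rel peg(mm) [-20.2  -0.4  -0.9]
```

View pics/s7.png

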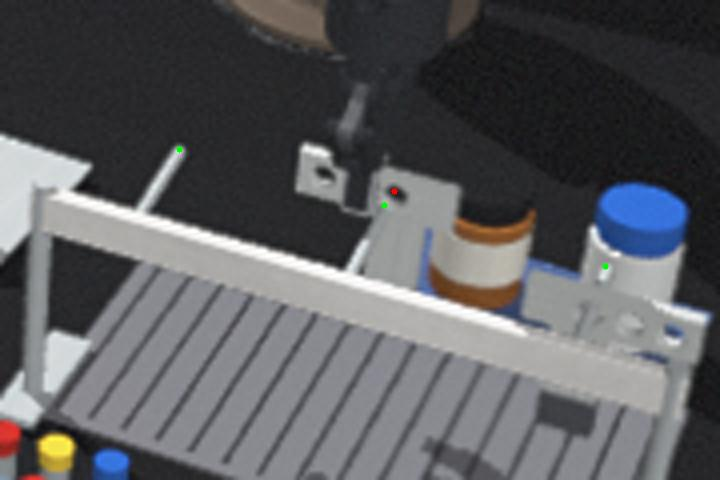

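The crop shows bracket 4 with its +13 hole (398,195) lined up with peg 2's tip (384,205). Inserting, lowering and releasing.

```bash
python3 -m crank '[{"gripper":0.2,"dx":0.7,"dy":0,"dz":0.05,"yaw":0},{"gripper":0.2,"dx":1.4,"dy":0,"dz":0.05,"yaw":0},{"gripper":0.2,"dx":2.1,"dy":0,"dz":0.05,"yaw":0},{"gripper":0.2,"dx":2.8,"dy":0,"dz":0.0,"yaw":0},{"gripper":0.2,"dx":3.4,"dy":0,"dz":-0.1,"yaw":0}]'
python3 -m crank '[{"gripper":0.2,"dx":0.6,"dy":0.05,"dz":-0.1,"yaw":0},{"gripper":0.2,"dx":1.2,"dy":0.05,"dz":-0.2,"yaw":0},{"gripper":0.2,"dx":1.8,"dy":0.05,"dz":-0.3,"yaw":0},{"gripper":0.2,"dx":2.2,"dy":0.05,"dz":-0.35,"yaw":0},{"gripper":0.2,"dx":2.2,"dy":0.05,"dz":-0.35,"yaw":0}]'
python3 vis.py s8 21.9 2
python3 -m crank '[{"gripper":0.2,"dx":0,"dy":0,"dz":-0.2,"yaw":0},{"gripper":0.2,"dx":0,"dy":0,"dz":-0.3,"yaw":0},{"gripper":0.2,"dx":0,"dy":0,"dz":-0.4,"yaw":0},{"gripper":0.2,"dx":0,"dy":0,"dz":-0.4,"yaw":0},{"gripper":0.2,"dx":0,"dy":0,"dz":-0.4,"yaw":0}]'
```

```text
t: 25.63
tcp_pos: [0.5758, 0.1782, 0.2249]
orientation: [2.213, 2.229, 0.001]
ft_force: [0.1, -0.2, -2.2]
gripper_width: 0.0069
gripper_force: 59.6
t: 26.05
tcp_pos: [0.5976, 0.1786, 0.2211]
orientation: [2.214, 2.229, -0.0]
ft_force: [-0.3, 0.2, -1.6]
gripper_width: 0.0073
gripper_force: 59.5
tcp [0.5971 0.1786 0.2211] hole [0.5969 0.2005 0.1666] rel peg(mm) [36.3  0.5 -5.4]
t: 26.52
tcp_pos: [0.5968, 0.1788, 0.2187]
orientation: [2.214, 2.229, 0.002]
ft_force: [-2.2, -1.4, 6.6]
gripper_width: 0.0073
gripper_force: 61.2
```

```bash
python3 -m crank '[{"gripper":1.2,"dx":0,"dy":0,"dz":0,"yaw":0},{"gripper":2.5,"dx":0,"dy":0,"dz":0,"yaw":0},{"gripper":2.5,"dx":0,"dy":0,"dz":0,"yaw":0},{"gripper":2.5,"dx":0,"dy":0,"dz":0,"yaw":0},{"gripper":2.5,"dx":0,"dy":0,"dz":0.3,"yaw":0}]'
python3 -m crank '[{"gripper":2.5,"dx":0,"dy":0,"dz":2,"yaw":0},{"gripper":2.5,"dx":0,"dy":0,"dz":5,"yaw":0},{"gripper":2.5,"dx":0,"dy":0,"dz":9,"yaw":0},{"gripper":2.5,"dx":0,"dy":0,"dz":13,"yaw":0},{"gripper":3,"dx":0,"dy":-3,"dz":14,"yaw":-0.06}]'
python3 -m crank '[{"gripper":3,"dx":0,"dy":-4,"dz":0,"yaw":0},{"gripper":3,"dx":0,"dy":-8,"dz":0,"yaw":0},{"gripper":3,"dx":0,"dy":-12,"dz":0,"yaw":0},{"gripper":3,"dx":0,"dy":-16,"dz":0,"yaw":0},{"gripper":3,"dx":-0.6,"dy":-20,"dz":0,"yaw":0}]'
python3 -m crank '[{"gripper":3,"dx":0,"dy":-4,"dz":0,"yaw":0},{"gripper":3,"dx":0,"dy":-8,"dz":0,"yaw":0},{"gripper":3,"dx":0,"dy":-12,"dz":0,"yaw":0},{"gripper":3,"dx":0,"dy":-16,"dz":0,"yaw":0},{"gripper":3,"dx":-0.6,"dy":-20,"dz":0,"yaw":0}]'
python3 -m crank '[{"gripper":3,"dx":0,"dy":-4,"dz":0,"yaw":0},{"gripper":3,"dx":0,"dy":-8,"dz":0,"yaw":0},{"gripper":3,"dx":0,"dy":-12,"dz":-2,"yaw":0},{"gripper":3,"dx":0,"dy":-16,"dz":-5,"yaw":0},{"gripper":3,"dx":0,"dy":-17,"dz":-7,"yaw":0}]'
python3 -m crank '[{"gripper":3,"dx":0,"dy":0,"dz":0,"yaw":0},{"gripper":3,"dx":0,"dy":0,"dz":0,"yaw":0},{"gripper":3,"dx":0,"dy":0,"dz":0,"yaw":0},{"gripper":3,"dx":0,"dy":0,"dz":0,"yaw":0},{"gripper":3,"dx":0,"dy":0,"dz":0,"yaw":0}]'
```

```text
t: 26.93
tcp_pos: [0.5964, 0.1788, 0.2198]
orientation: [-2.213, -2.229, 0.002]
ft_force: [-0.1, 0.0, -0.6]
gripper_width: 0.0252
gripper_force: 0.0
t: 27.35
tcp_pos: [0.598, 0.1551, 0.3664]
orientation: [2.27, 2.171, 0.015]
ft_force: [0.7, 1.8, 0.2]
gripper_width: 0.0296
gripper_force: 0.0
t: 27.77
tcp_pos: [0.5909, -0.0532, 0.3605]
orientation: [2.279, 2.161, 0.001]
ft_force: [0.8, -0.4, 0.4]
gripper_width: 0.0298
gripper_force: 0.0
t: 28.18
tcp_pos: [0.585, -0.253, 0.3603]
orientation: [2.279, 2.162, 0.001]
ft_force: [0.2, 0.0, -0.5]
gripper_width: 0.03
gripper_force: 0.0
t: 28.6
tcp_pos: [0.583, -0.4265, 0.2904]
orientation: [2.282, 2.155, -0.002]
ft_force: [-1.0, 0.8, -0.3]
gripper_width: 0.0297
gripper_force: 0.0
t: 29.02
tcp_pos: [0.5859, -0.4201, 0.2921]
orientation: [2.276, 2.163, 0.002]
ft_force: [0.5, -0.1, 0.0]
gripper_width: 0.03
gripper_force: 0.0
```

```bash
python3 -m crank '[{"gripper":3,"dx":-0.1,"dy":0,"dz":-3,"yaw":0},{"gripper":3,"dx":-0.1,"dy":0,"dz":-6.5,"yaw":0},{"gripper":3,"dx":-0.1,"dy":0,"dz":-9.5,"yaw":0},{"gripper":3,"dx":-0.1,"dy":0,"dz":-10.6,"yaw":0},{"gripper":3,"dx":-0.1,"dy":0,"dz":-10.6,"yaw":0}]'
python3 -m crank '[{"gripper":0.2,"dx":0,"dy":0,"dz":0,"yaw":0},{"gripper":0.2,"dx":0,"dy":0,"dz":0,"yaw":0},{"gripper":0.2,"dx":0,"dy":0,"dz":0,"yaw":0},{"gripper":0.2,"dx":0,"dy":0,"dz":0,"yaw":0},{"gripper":0.2,"dx":0,"dy":0,"dz":0,"yaw":0}]' 60
python3 -m crank '[{"gripper":0.2,"dx":0,"dy":0,"dz":2,"yaw":0},{"gripper":0.2,"dx":0,"dy":0,"dz":5,"yaw":0},{"gripper":0.2,"dx":0,"dy":0,"dz":9,"yaw":0},{"gripper":0.2,"dx":0,"dy":0,"dz":13,"yaw":0},{"gripper":0.2,"dx":0,"dy":0,"dz":17,"yaw":0}]'
python3 peg.py w11
```

```text
t: 29.43
tcp_pos: [0.5835, -0.4194, 0.1821]
orientation: [-2.275, -2.16, 0.001]
ft_force: [-0.6, -0.1, 1.3]
gripper_width: 0.0298
gripper_force: 0.0
t: 29.85
tcp_pos: [0.5847, -0.422, 0.1871]
orientation: [2.277, 2.159, 0.002]
ft_force: [0.1, 0.6, 7.4]
gripper_width: 0.007
gripper_force: 59.2
t: 30.27
tcp_pos: [0.5833, -0.4212, 0.357]
orientation: [2.28, 2.161, -0.0]
ft_force: [0.6, -0.0, -1.4]
gripper_width: 0.0071
gripper_force: 59.6
[ 0.5833 -0.4212  0.357 ] -3.06
arm 4402 end x_t [0.0156 0.0597] y_t med -0.0004 z_t 0.0396 yawdev 0.07 tilt 0.38
```

```bash
python3 -m crank '[{"gripper":0.2,"dx":-1.6,"dy":3.5,"dz":0,"yaw":0.06},{"gripper":0.2,"dx":-3.2,"dy":7,"dz":0,"yaw":0.06},{"gripper":0.2,"dx":-4.8,"dy":10.5,"dz":0,"yaw":0.06},{"gripper":0.2,"dx":-6.4,"dy":14,"dz":0,"yaw":0.06},{"gripper":0.2,"dx":-8,"dy":17.5,"dz":0,"yaw":0.06}]'
python3 -m crank '[{"gripper":0.2,"dx":0,"dy":4,"dz":0,"yaw":0},{"gripper":0.2,"dx":0,"dy":8,"dz":0,"yaw":0},{"gripper":0.2,"dx":0,"dy":12,"dz":0,"yaw":0},{"gripper":0.2,"dx":0,"dy":16,"dz":0,"yaw":0},{"gripper":0.2,"dx":0,"dy":20,"dz":0,"yaw":0}]'
python3 -m crank '[{"gripper":0.2,"dx":0,"dy":4,"dz":0,"yaw":0},{"gripper":0.2,"dx":0,"dy":8,"dz":-1,"yaw":0},{"gripper":0.2,"dx":0,"dy":8.7,"dz":-4,"yaw":0},{"gripper":0.2,"dx":0,"dy":8.7,"dz":-8,"yaw":0},{"gripper":0.2,"dx":0,"dy":8.7,"dz":-11,"yaw":0}]'
python3 -m crank '[{"gripper":0.2,"dx":0.7,"dy":0,"dz":-1.8,"yaw":0},{"gripper":0.2,"dx":1.5,"dy":0,"dz":-1.8,"yaw":0},{"gripper":0.2,"dx":1.5,"dy":0,"dz":-1.8,"yaw":0},{"gripper":0.2,"dx":1.5,"dy":0,"dz":-1.8,"yaw":0},{"gripper":0.2,"dx":1.5,"dy":0,"dz":-1.8,"yaw":0}]'
python3 vis.py s9 20.9 3;python3 peg.py w12
```

```text
t: 30.73
tcp_pos: [0.5026, -0.2449, 0.3546]
orientation: [2.213, 2.229, 0.001]
ft_force: [1.3, 1.0, -0.7]
gripper_width: 0.0074
gripper_force: 59.6
t: 31.15
tcp_pos: [0.5033, -0.0447, 0.3552]
orientation: [2.214, 2.228, 0.003]
ft_force: [0.4, 0.6, -0.4]
gripper_width: 0.007
gripper_force: 59.6
t: 31.57
tcp_pos: [0.5033, 0.042, 0.2431]
orientation: [2.21, 2.232, 0.002]
ft_force: [0.2, -0.6, -2.0]
gripper_width: 0.0074
gripper_force: 59.5
t: 31.98
tcp_pos: [0.5196, 0.0406, 0.228]
orientation: [2.213, 2.228, 0.004]
ft_force: [-0.1, -0.1, -1.3]
gripper_width: 0.007
gripper_force: 59.6
tcp [0.5194 0.0407 0.2279] hole [0.5194 0.0616 0.1735] rel peg(mm) [-42.8   1.6   1.5]
[0.5194 0.0407 0.2279] 0.38
p3 3217 tip x 0.5621 y@tip 0.0606 slope deg 0.69 yrange [0.0565 0.0637] top z [0.1752 0.1766]
bar ((642.33935546875, 29.76349639892578), (10.763818740844727, 73.17414855957031), 13.434961318969727) [0.64578557 0.01058774 0.16528975] yaw 11.079628116488495
arm 4384 end x_t [0.0156 0.0597] y_t med -0.0005 z_t 0.0396 yawdev 0.01 tilt 0.42
```

```bash
python3 -m crank '[{"gripper":0.2,"dx":1,"dy":-0.1,"dz":-0.05,"yaw":0},{"gripper":0.2,"dx":2,"dy":-0.1,"dz":-0.05,"yaw":0},{"gripper":0.2,"dx":2.5,"dy":-0.1,"dz":-0.05,"yaw":0},{"gripper":0.2,"dx":2.5,"dy":-0.1,"dz":-0.05,"yaw":0},{"gripper":0.2,"dx":2.5,"dy":-0.1,"dz":-0.05,"yaw":0}]'
python3 vis.py s10 20.9 3
```

```text
t: 32.5
tcp_pos: [0.5441, 0.0396, 0.2256]
orientation: [2.214, 2.229, -0.001]
ft_force: [0.2, -0.8, -1.5]
gripper_width: 0.0071
gripper_force: 59.6
tcp [0.5437 0.0397 0.2255] hole [0.5435 0.0605 0.171 ] rel peg(mm) [-18.7   0.5  -1. ]
```

View pics/s10.png

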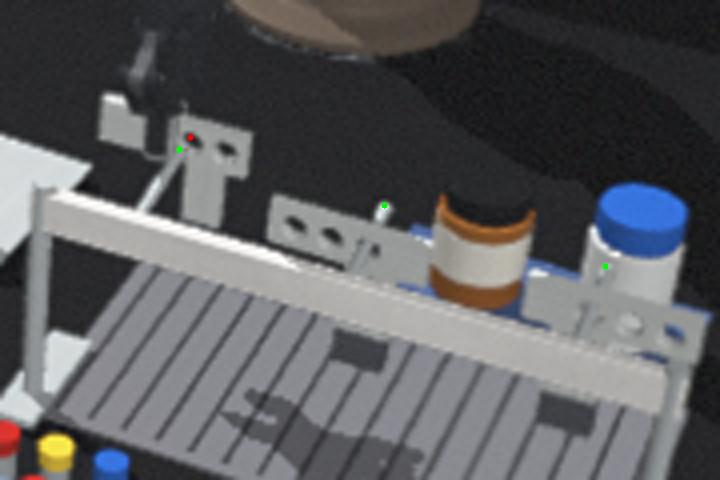

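The crop shows bracket 4 level on peg 2. Bracket 2 is held with its mid hole (192,142) in front of peg 3's tip (180,150). Inserting.

```bash
python3 -m crank '[{"gripper":0.2,"dx":0.7,"dy":-0.03,"dz":0.1,"yaw":0},{"gripper":0.2,"dx":1.4,"dy":-0.03,"dz":0.1,"yaw":0},{"gripper":0.2,"dx":2.1,"dy":-0.03,"dz":0.1,"yaw":0},{"gripper":0.2,"dx":2.8,"dy":0,"dz":0.05,"yaw":0},{"gripper":0.2,"dx":3.4,"dy":0,"dz":-0.05,"yaw":0}]'
python3 -m crank '[{"gripper":0.2,"dx":0.6,"dy":0,"dz":-0.1,"yaw":0},{"gripper":0.2,"dx":1.2,"dy":0,"dz":-0.2,"yaw":0},{"gripper":0.2,"dx":1.8,"dy":0,"dz":-0.3,"yaw":0},{"gripper":0.2,"dx":2,"dy":0,"dz":-0.35,"yaw":0},{"gripper":0.2,"dx":2,"dy":0,"dz":-0.35,"yaw":0}]'
python3 vis.py s11 20.9 3
python3 -m crank '[{"gripper":0.2,"dx":0,"dy":0,"dz":-0.2,"yaw":0},{"gripper":0.2,"dx":0,"dy":0,"dz":-0.3,"yaw":0},{"gripper":0.2,"dx":0,"dy":0,"dz":-0.4,"yaw":0},{"gripper":0.2,"dx":0,"dy":0,"dz":-0.4,"yaw":0},{"gripper":0.2,"dx":0,"dy":0,"dz":-0.4,"yaw":0}]'
```

```text
t: 32.97
tcp_pos: [0.5788, 0.0399, 0.2253]
orientation: [2.213, 2.229, 0.001]
ft_force: [-0.1, -0.1, -1.2]
gripper_width: 0.007
gripper_force: 59.6
t: 33.38
tcp_pos: [0.5982, 0.0397, 0.2215]
orientation: [2.214, 2.229, -0.001]
ft_force: [-0.9, 0.1, -1.5]
gripper_width: 0.007
gripper_force: 59.6
tcp [0.5978 0.0397 0.2216] hole [0.5976 0.0606 0.1671] rel peg(mm) [35.4  0.6 -4.9]
t: 33.85
tcp_pos: [0.5978, 0.0397, 0.2196]
orientation: [2.214, 2.229, 0.003]
ft_force: [-3.7, -1.1, 11.1]
gripper_width: 0.0069
gripper_force: 61.7
```

```bash
python3 -m crank '[{"gripper":1.2,"dx":0,"dy":0,"dz":0,"yaw":0},{"gripper":2.5,"dx":0,"dy":0,"dz":0,"yaw":0},{"gripper":2.5,"dx":0,"dy":0,"dz":0,"yaw":0},{"gripper":2.5,"dx":0,"dy":0,"dz":0,"yaw":0},{"gripper":2.5,"dx":0,"dy":0,"dz":0.3,"yaw":0}]'
python3 -m crank '[{"gripper":2.5,"dx":0,"dy":0,"dz":2,"yaw":0},{"gripper":2.5,"dx":0,"dy":0,"dz":5,"yaw":0},{"gripper":2.5,"dx":0,"dy":0,"dz":9,"yaw":0},{"gripper":4,"dx":-1,"dy":-2,"dz":11,"yaw":-0.06},{"gripper":5,"dx":-3,"dy":-5,"dz":11,"yaw":-0.06}]'
python3 -m crank '[{"gripper":5,"dx":-1.3,"dy":-3.7,"dz":0,"yaw":0},{"gripper":5,"dx":-2.6,"dy":-7.4,"dz":0,"yaw":0},{"gripper":5,"dx":-4,"dy":-11,"dz":0,"yaw":0},{"gripper":5,"dx":-5.2,"dy":-14.5,"dz":0,"yaw":0},{"gripper":5,"dx":-5.2,"dy":-14.5,"dz":0,"yaw":0}]'
python3 -m crank '[{"gripper":5,"dx":0,"dy":0,"dz":0,"yaw":0},{"gripper":5,"dx":0,"dy":0,"dz":0,"yaw":0},{"gripper":5,"dx":0,"dy":0,"dz":0,"yaw":0}]'
python3 - <<'E'
from h import *
s=bot.read_state();print(s['tcp_pos'],np.degrees(np.arctan2(*R.from_rotvec(s['orientation']).as_matrix()[1::-1,1])))
im,d,W,T,K,D=shot('wrist');save('w13',im)
Z=W[...,2]
m=(Z>.045)&(Z<.075)&(abs(W[...,0]-.512)<.04)&(abs(W[...,1]+.157)<.09)
P=W[m];r=cv2.minAreaRect(P[:,:2].astype(np.float32)*1000); print('handle',m.sum(),r,np.median(P,0))
m=(Z>.004)&(Z<.025)&(abs(W[...,0]-.512)<.16)&(abs(W[...,1]+.157)<.1)
P=W[m];r=cv2.minAreaRect(P[:,:2].astype(np.float32)*1000); print('plate',m.sum(),r,np.median(P,0))
im,d,W,T,K,D=shot('top');Z=W[...,2];save('t3',im)
m=(Z>.045)&(Z<.075)&(abs(W[...,0]-.512)<.04)&(abs(W[...,1]+.157)<.09)
P=W[m];print('top handle',m.sum(),cv2.minAreaRect(P[:,:2].astype(np.float32)*1000))
m=(Z>.140)&(Z<.166)&(abs(W[...,0]-.51)<.16)&(abs(W[...,1]+.408)<.1)
P=W[m];print('top rim',m.sum(),cv2.minAreaRect(P[:,:2].astype(np.float32)*1000))
m=(Z>.004)&(Z<.025)&(abs(W[...,0]-.512)<.16)&(abs(W[...,1]+.157)<.1)
P=W[m];print('top plate',m.sum(),cv2.minAreaRect(P[:,:2].astype(np.float32)*1000))
for n,c,lo,hi in (('jar',(.379,.225),.08,.1),('bot',(.378,.33),.095,.12)):
    m=(Z>lo)&(Z<hi)&(abs(W[...,0]-c[0])<.07)&(abs(W[...,1]-c[1])<.05)
    P=W[m]
    if len(P): print(n,m.sum(),cv2.minEnclosingCircle(P[:,:2].astype(np.float32)))
im,d,W,T,K,D=shot('scene')
cv2.imwrite('pics/s12.png',cv2.resize(im[160:360,220:560,::-1],(800,470),interpolation=2))
E
```

```text
t: 34.27
tcp_pos: [0.5974, 0.0398, 0.2203]
orientation: [-2.213, -2.229, 0.002]
ft_force: [0.0, 0.3, 0.4]
gripper_width: 0.025
gripper_force: 0.0
t: 34.68
tcp_pos: [0.5708, -0.0078, 0.3355]
orientation: [2.274, 2.161, 0.011]
ft_force: [0.7, -1.2, 0.9]
gripper_width: 0.0481
gripper_force: 0.0
t: 35.1
tcp_pos: [0.5124, -0.1634, 0.3318]
orientation: [2.289, 2.148, -0.003]
ft_force: [-0.9, -0.3, 0.6]
gripper_width: 0.0496
gripper_force: 0.0
t: 35.35
tcp_pos: [0.5163, -0.1538, 0.3307]
orientation: [-2.277, -2.164, -0.0]
ft_force: [0.0, -0.5, 0.1]
gripper_width: 0.0499
gripper_force: 0.0
[ 0.51633201 -0.15380513  0.3307202 ] -2.9204423638839145
handle 1670 ((510.8713073730469, -161.56060791015625), (110.52066802978516, 11.579314231872559), 87.15121459960938) [ 0.51132196 -0.15775952  0.05736336]
plate 42286 ((507.4862365722656, -154.9036102294922), (305.19158935546875, 192.2889862060547), 1.0280663967132568) [ 0.515444   -0.1551359   0.01442057]
top handle 0 ((0.0, 0.0), (0.0, 0.0), 0.0)
top rim 1935 ((511.52325439453125, -408.4656066894531), (164.80227661132812, 266.80609130859375), 87.0126724243164)
top plate 1776 ((511.3392028808594, -161.61465454101562), (319.2635498046875, 195.17977905273438), 0.9142051339149475)
jar 481 ((0.38244232535362244, 0.2263801544904709), 0.031688492745161057)
bot 410 ((0.3824867606163025, 0.33050423860549927), 0.03027203306555748)
```

View pics/s12.png

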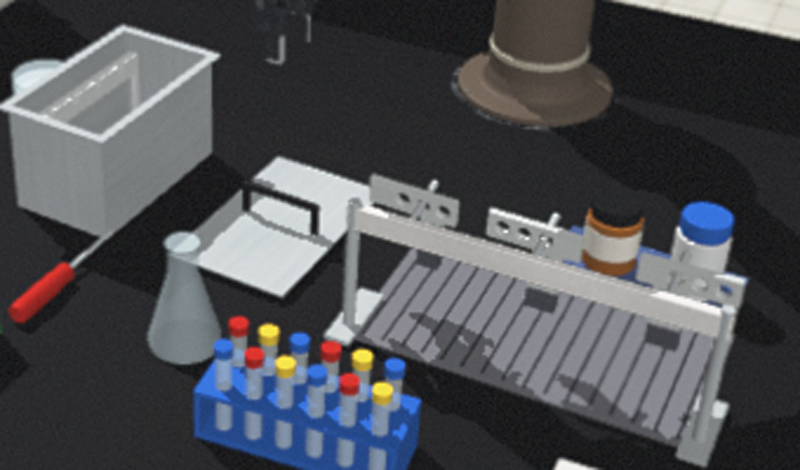

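All three brackets hang level and the pan is empty. In the crop the lid lies at (285,225). Fetching the lid.

```bash
python3 -m crank '[{"gripper":5,"dx":-0.55,"dy":-0.6,"dz":-4,"yaw":0},{"gripper":5,"dx":-0.55,"dy":-0.6,"dz":-8,"yaw":0},{"gripper":5,"dx":-0.55,"dy":-0.6,"dz":-12,"yaw":0},{"gripper":5,"dx":-0.55,"dy":-0.6,"dz":-16,"yaw":0},{"gripper":5,"dx":-0.55,"dy":-0.6,"dz":-19,"yaw":0}]'
python3 -m crank '[{"gripper":5,"dx":0,"dy":0,"dz":-2,"yaw":0},{"gripper":5,"dx":0,"dy":0,"dz":-3.3,"yaw":0},{"gripper":5,"dx":0,"dy":0,"dz":-3.3,"yaw":0},{"gripper":5,"dx":0,"dy":0,"dz":-3.3,"yaw":0},{"gripper":0.5,"dx":0,"dy":0,"dz":-3.3,"yaw":0}]' 80
python3 -m crank '[{"gripper":0.5,"dx":0,"dy":0,"dz":0,"yaw":0},{"gripper":0.5,"dx":0,"dy":0,"dz":0,"yaw":0},{"gripper":0.5,"dx":0,"dy":0,"dz":0,"yaw":0},{"gripper":0.5,"dx":0,"dy":0,"dz":0,"yaw":0},{"gripper":0.5,"dx":0,"dy":0,"dz":0,"yaw":0}]'
python3 -m crank '[{"gripper":0.5,"dx":0,"dy":0,"dz":1.5,"yaw":0},{"gripper":0.5,"dx":0,"dy":0,"dz":5,"yaw":0},{"gripper":0.5,"dx":0,"dy":0,"dz":9,"yaw":0},{"gripper":0.5,"dx":0,"dy":0,"dz":13,"yaw":0},{"gripper":0.5,"dx":0,"dy":0,"dz":17,"yaw":0}]'
python3 -m crank '[{"gripper":0.5,"dx":0,"dy":0,"dz":2,"yaw":0},{"gripper":0.5,"dx":0,"dy":-2,"dz":2.5,"yaw":0},{"gripper":0.5,"dx":0,"dy":-5.5,"dz":2.5,"yaw":0},{"gripper":0.5,"dx":0,"dy":-9.5,"dz":2.5,"yaw":0},{"gripper":0.5,"dx":0,"dy":-13,"dz":2.5,"yaw":0}]'
python3 -m crank '[{"gripper":0.5,"dx":0,"dy":-4,"dz":0,"yaw":0},{"gripper":0.5,"dx":0,"dy":-8,"dz":0,"yaw":0},{"gripper":0.5,"dx":0,"dy":-11.6,"dz":0,"yaw":0},{"gripper":0.5,"dx":0,"dy":-11.6,"dz":0,"yaw":0},{"gripper":0.5,"dx":0,"dy":-11.6,"dz":0,"yaw":0}]'
```

```text
t: 35.92
tcp_pos: [0.5096, -0.16, 0.1379]
orientation: [-2.276, -2.162, 0.002]
ft_force: [0.8, 0.8, -0.4]
gripper_width: 0.0497
gripper_force: 0.0
t: 36.33
tcp_pos: [0.511, -0.1611, 0.1087]
orientation: [2.278, 2.162, 0.001]
ft_force: [-0.1, 0.7, 0.0]
gripper_width: 0.0391
gripper_force: 0.0
t: 36.75
tcp_pos: [0.511, -0.1613, 0.1092]
orientation: [2.278, 2.161, 0.003]
ft_force: [-0.7, 0.6, 5.4]
gripper_width: 0.009
gripper_force: 78.1
t: 37.17
tcp_pos: [0.5094, -0.1612, 0.2797]
orientation: [-2.28, -2.161, 0.001]
ft_force: [1.8, 0.4, -3.9]
gripper_width: 0.0088
gripper_force: 78.7
t: 37.58
tcp_pos: [0.5098, -0.2927, 0.3036]
orientation: [2.277, 2.163, 0.001]
ft_force: [-0.2, -1.2, -3.8]
gripper_width: 0.0091
gripper_force: 78.7
t: 38.0
tcp_pos: [0.5084, -0.41, 0.3025]
orientation: [-2.284, -2.156, 0.003]
ft_force: [0.9, 0.6, -3.8]
gripper_width: 0.0089
gripper_force: 78.8
```

```bash
python3 -m crank '[{"gripper":0.5,"dx":0.1,"dy":0.1,"dz":-1.5,"yaw":0},{"gripper":0.5,"dx":0.1,"dy":0.1,"dz":-2.5,"yaw":0},{"gripper":0.5,"dx":0.1,"dy":0.1,"dz":-2.5,"yaw":0},{"gripper":0.5,"dx":0.1,"dy":0.1,"dz":-2.5,"yaw":0},{"gripper":0.5,"dx":0.1,"dy":0.1,"dz":-2.5,"yaw":0}]'
python3 - <<'E'
from h import *
s=bot.read_state();print(s['tcp_pos'],np.degrees(np.arctan2(*R.from_rotvec(s['orientation']).as_matrix()[1::-1,1])))
im,d,W,T,K,D=shot('wrist');save('w14',im)
z0=s['tcp_pos'][2]-.054-.042+.004
m=(abs(W[...,2]-z0)<.015)&(abs(W[...,0]-.51)<.14)&(abs(W[...,1]+.409)<.09)
P=W[m];A=np.c_[P[:,:2]-[.51,-.409],np.ones(len(P))];c=np.linalg.lstsq(A,P[:,2],rcond=None)[0]
print(m.sum(),z0,c, np.percentile(P,[1,99],axis=0))
im,d,W,T,K,D=shot('top');Z=W[...,2]
m=(abs(Z-z0)<.012)&(abs(W[...,0]-.51)<.17)&(abs(W[...,1]+.409)<.12)
P=W[m];print('top lid',m.sum(),cv2.minAreaRect(P[:,:2].astype(np.float32)*1000))
E
```

```text
t: 38.42
tcp_pos: [0.5116, -0.4057, 0.2783]
orientation: [2.278, 2.163, 0.0]
ft_force: [0.3, 0.2, -3.3]
gripper_width: 0.0092
gripper_force: 78.7
[ 0.51161474 -0.40565553  0.27830159] -2.9783614884910325
146259 0.18630159308918479 [-0.00212731  0.00070579  0.18338475] [[ 0.38259996 -0.46758244  0.18188148]
 [ 0.64121848 -0.32419451  0.18490804]]
top lid 3153 ((513.6642456054688, -405.527587890625), (163.07977294921875, 266.0958557128906), 86.92794799804688)
```

View pics/w14.png

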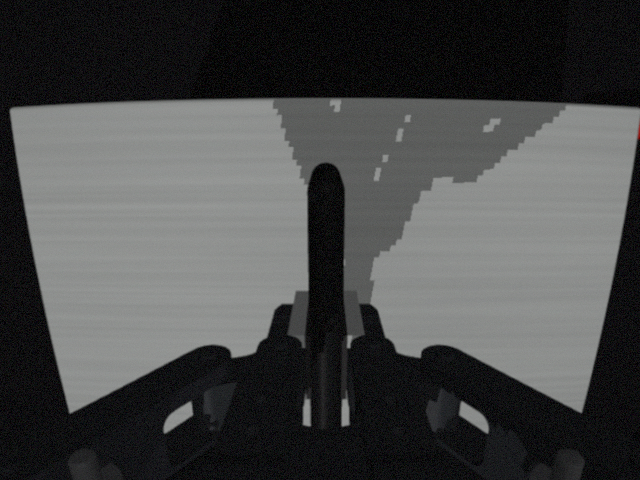

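The wrist view shows the lid held level, with its plate filling (10-640, 100-410). Both cameras ask for the same small shift, about -2, -3 mm. Correcting and lowering.

```bash
python3 -m crank '[{"gripper":0.5,"dx":-0.2,"dy":-0.3,"dz":0,"yaw":0},{"gripper":0.5,"dx":-0.2,"dy":-0.3,"dz":-0.7,"yaw":0},{"gripper":0.5,"dx":-0.2,"dy":-0.3,"dz":-1.2,"yaw":0},{"gripper":0.5,"dx":-0.2,"dy":-0.3,"dz":-1.2,"yaw":0},{"gripper":0.5,"dx":-0.2,"dy":-0.3,"dz":-1.2,"yaw":0}]'
python3 -m crank '[{"gripper":0.5,"dx":0,"dy":0,"dz":-0.4,"yaw":0},{"gripper":0.5,"dx":0,"dy":0,"dz":-0.7,"yaw":0},{"gripper":0.5,"dx":0,"dy":0,"dz":-1,"yaw":0},{"gripper":0.5,"dx":0,"dy":0,"dz":-1.2,"yaw":0},{"gripper":0.5,"dx":0,"dy":0,"dz":-1.2,"yaw":0}]'
```

```text
t: 38.93
tcp_pos: [0.5091, -0.409, 0.2651]
orientation: [-2.279, -2.161, 0.0]
ft_force: [0.4, 0.7, -3.0]
gripper_width: 0.0091
gripper_force: 78.8
t: 39.35
tcp_pos: [0.5091, -0.409, 0.2532]
orientation: [-2.279, -2.161, 0.0]
ft_force: [0.6, -0.4, -3.4]
gripper_width: 0.0091
gripper_force: 78.8
```

```bash
python3 -m crank '[{"gripper":0.5,"dx":0,"dy":0,"dz":-0.1,"yaw":0},{"gripper":0.5,"dx":0,"dy":0,"dz":-0.2,"yaw":0},{"gripper":0.5,"dx":0,"dy":0,"dz":-0.3,"yaw":0},{"gripper":0.5,"dx":0,"dy":0,"dz":-0.3,"yaw":0},{"gripper":0.5,"dx":0,"dy":0,"dz":-0.3,"yaw":0}]'
```

```text
t: 39.77
tcp_pos: [0.5093, -0.4093, 0.2523]
orientation: [2.279, 2.161, 0.001]
ft_force: [-3.2, 3.0, 5.6]
gripper_width: 0.0094
gripper_force: 79.9
```

Contact at the expected height. Releasing, raising and checking.

```bash
python3 -m crank '[{"gripper":2,"dx":0,"dy":0,"dz":0,"yaw":0},{"gripper":5,"dx":0,"dy":0,"dz":0,"yaw":0},{"gripper":5,"dx":0,"dy":0,"dz":0,"yaw":0},{"gripper":5,"dx":0,"dy":0,"dz":0,"yaw":0},{"gripper":5,"dx":0,"dy":0,"dz":0.5,"yaw":0}]'
python3 -m crank '[{"gripper":5,"dx":0,"dy":0,"dz":3,"yaw":0},{"gripper":5,"dx":0,"dy":0,"dz":7,"yaw":0},{"gripper":5,"dx":0,"dy":0,"dz":11,"yaw":0},{"gripper":5,"dx":0,"dy":0,"dz":14,"yaw":0},{"gripper":5,"dx":0,"dy":0,"dz":14,"yaw":0}]'
python3 -m crank '[{"gripper":5,"dx":0,"dy":0,"dz":0,"yaw":0},{"gripper":5,"dx":0,"dy":0,"dz":0,"yaw":0},{"gripper":5,"dx":0,"dy":0,"dz":0,"yaw":0}]'
python3 - <<'E'
from h import *
im,d,W,T,K,D=shot('wrist');save('w15',im);Z=W[...,2]
m=(abs(Z-.157)<.015)&(abs(W[...,0]-.51)<.14)&(abs(W[...,1]+.409)<.09)
P=W[m];A=np.c_[P[:,:2]-[.51,-.409],np.ones(len(P))];c=np.linalg.lstsq(A,P[:,2],rcond=None)[0]
print('plate plane',m.sum(),c,cv2.minAreaRect(P[:,:2].astype(np.float32)*1000))
im,d,W,T,K,D=shot('top');Z=W[...,2]
for n,c,lo,hi in (('jar',(.379,.225),.08,.1),('bot',(.378,.33),.095,.12)):
    m=(Z>lo)&(Z<hi)&(abs(W[...,0]-c[0])<.07)&(abs(W[...,1]-c[1])<.05)
    P=W[m]
    if len(P): print(n,m.sum(),cv2.minEnclosingCircle(P[:,:2].astype(np.float32)))
im,d,W,T,K,D=shot('scene')
cv2.imwrite('pics/s13.png',cv2.resize(im[160:360,220:560,::-1],(800,470),interpolation=2))
E
```

```text
t: 40.18
tcp_pos: [0.5091, -0.409, 0.2551]
orientation: [-2.279, -2.161, 0.001]
ft_force: [0.1, -0.3, -1.5]
gripper_width: 0.05
gripper_force: 0.0
t: 40.6
tcp_pos: [0.51, -0.4111, 0.4037]
orientation: [2.272, 2.154, 0.003]
ft_force: [0.4, -0.4, -0.5]
gripper_width: 0.0502
gripper_force: 0.0
t: 40.85
tcp_pos: [0.5091, -0.4087, 0.3944]
orientation: [-2.278, -2.16, 0.001]
ft_force: [0.8, -0.1, -0.7]
gripper_width: 0.0499
gripper_force: 0.0
plate plane 63934 [-0.00066624 -0.00061716  0.15739649] ((509.29833984375, -409.8382873535156), (163.44175720214844, 266.5940246582031), 86.75175476074219)
jar 482 ((0.3824159502983093, 0.22628121078014374), 0.032382652163505554)
bot 412 ((0.38310667872428894, 0.3304208219051361), 0.030411437153816223)
```

View pics/s13.png

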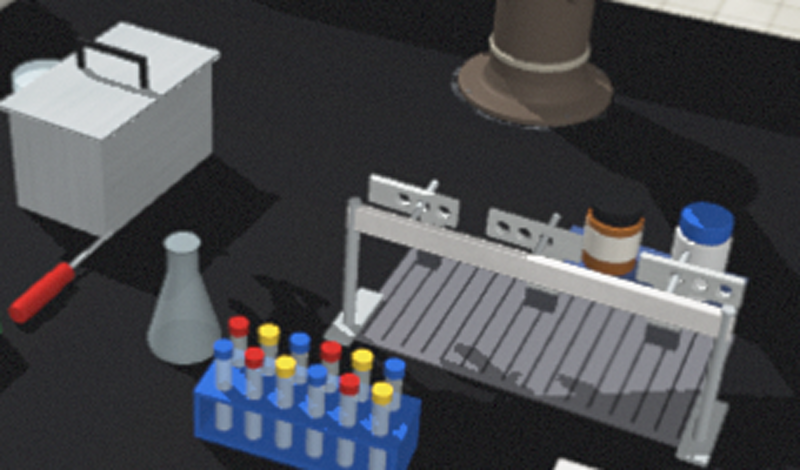

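The lid is seated: its top is at 0.1574, it is level, and it is centred to about 1 mm. The three brackets hang level, the bottle and jar are on the mat, and the gripper is clear.

```bash
python3 -c "
from bench import order
print(order.job_done())"
```

```text
the job is handed in; nothing more can be done
None
```

The job is handed in at about 41 s of the 210 s allowed: in the last camera check all three brackets (2, 3 and 4) hang level on their own pegs, the bottle and jar stand on the blue mat, and the lid is back on the empty pan, seated, level and centred to about 1 mm; I was not shown the judge's verdict.

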